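Put the flour scoop away in the push-to-open drawer

TASK

Press the red drawer front inward so that its touch latch lets go and the drawer springs out, lay the flour scoop flat and right way up inside it, then push the drawer home until it latches and stays shut with the scoop inside. Leave the cup, the jar and the canister where they stand.

Things in the scene. Friction and masses are not known exactly. Their poses are not given: they have to be found in the camera images.
- drawer (a joint): m the drawer is out: 0 shut and latched (rests at 0 to 0.002), 0.135 fully out, hard stop -0.010. Push-push latch: pressed in past 0 by 8 mm or more (best to the stop; about 10 N) and let go, it frees the latched drawer, which slides out by itself to 0.135 within 1 s; the same push on an open drawer makes it settle at 0 and stay. A shorter push may do neither. Spring 7.5 N outward shut, 4 N out
- drawer_front (a point): centre of the outer face of the red drawer front (no handle; 226 wide, 70 high, 16 mm thick), 50 mm above the table; moves with the drawer. x points level into the box (push direction), y along the front, z up. Grey drawer box round it: 210 deep, 260 wide, 100 mm high, wooden top. Latched, the red front stands 12 mm proud of the box's face
- drawer_floor (a point): point on the drawer's inner floor, 22 mm above the table, axes as drawer_front, moving with it: 81 mm in (x) from the front's outer face. Inner room 216 mm along y (centred), x from -65 mm (back of the front panel, whose top is 63 mm above the floor) to +115; side walls 38 mm high. Fully out, x from -65 to +65 mm is uncovered; beyond lies the box's top. Contents up to 60 mm tall fit under it
- scoop_mid (a point): grip point of the flour scoop (162 mm, 0.2 kg): steel pan 75 long, 60 wide, 38 mm high on the +x side, dark round handle 22 mm thick sloping down to -x. Along x the scoop spans -71 mm (handle end) to +91 mm (pan lip); the pan begins at +16. z up, y across the handle. The point is in the handle's centre, near the balance point, 25 mm above the underside; grip it there from above, across y
- cup: white cup, 72 mm across at the rim, 90 mm high, bystander; origin at the centre of its underside, z up
- jar: amber jar with red cap, 68 mm across, 100 mm high, bystander; origin at the centre of its underside, z up
- canister: metal can, 70 mm across, 80 mm high, standing on the drawer box's top, bystander; origin at the centre of its underside, z up
Things that resemble listed ones, but are neither listed nor needed, are in the scene too. There is more than one size of the part that bears scoop_mid; the job needs the middle-sized.

How it is judged:
By the outcome, as a careful person would: the job done as asked, in the order asked, and still so for the second after the job is handed in, with the robot touching nothing.
It also fails if it takes over 72 s, if anything falls off the work surface, if the arm or the gripper's body presses on something with over 40 N, if the wrist force passes 120 N, or if a joint passes its speed limit or range.

ROBOT

A 7-joint arm with a two-finger parallel gripper is mounted at the origin on the work surface. World frame = base frame: x ahead of the robot, y to its left, z up, the work surface at z = 0. Lengths are in m, angles in rad, forces in N, time in s.
With the tool pointing down it reaches from about 0.35 to 0.9 m from the base axis. Payload 8.1 kg.
Tool frame: the origin (TCP) lies at the very end of the fingers, on their centre line; the grasp point (between the pads) lies 19 mm behind it; z points along the fingers, y is the direction in which the jaws open and shut (so a half turn about z gives the same grasp; the last joint's range is limited). The gripper opens to 92 mm and grips with 3 to 60 N. Pads are 19 mm wide; open, the fingers measure 130 mm over their backs; the gripper's body (75 mm by 190 mm) begins 47 mm behind the grasp point.
Start: joints at [-1.333, 0.434, 0.025, 1.573, -0.012, 1.134, -0.075], TCP at [0.209, 0.589, 0.197] pointing down, gripper open.
Joint ranges: [-2.62, 2.62], [-0.44, 2.09], [-1.27, 1.32], [0.08, 2.57], [-1.32, 4.46], [0.12, 2], [-2.74, 2.74]. Speed limits (rad/s): [2.22, 2.22, 3.01, 3.01, 3.14, 3.14, 3.14].

INTERFACE

Orientations are given as [roll, pitch, yaw] about the fixed x, y, z axes, in that order (R = Rz(yaw) Ry(pitch) Rx(roll)).
In Python, from rig import manip gives the robot as it stands.
- The arm moves only by the tool jog_arm, never from a script. Its argument "deltas" is a list of rows, each an object with "delta_pos": the shift along the tool's x, y, z in m, a list of three; "delta_rot": the turn, a rotation vector about the tool's x, y, z in rad, a list of three; "grip": the opening, from 0 (shut) to 1 (fully open). In form: [{"delta_pos": [dx, dy, dz], "delta_rot": [ax, ay, az], "grip": grip}, ...]. A call has 1 to 10 rows; each row shifts and turns the pose as measured when the row begins, along the tool's axes as they then stand; what a row does not reach is not made up. A row lasts 1/8 s, in which the tool goes at most 62.5 mm and 10.7 degrees, less where a joint would pass 70% of its speed; a pose out of reach is approached as far as the arm can. A call is refused whole if a number of a shift passes 0.0625 or a number of a turn 0.188, either way. A call with a gripper value outside its range is refused whole. The fingers move at their own pace and stop on an object; "newtons" is the grip in N (left out, the last holds). Time passes only in rows, so rows that do not move let the fingers close. It gives the time, the measured TCP pose, the force and the opening at its end, in the units of the state.
- manip.state(): the state, without advancing time (a new reading comes with each control period).
- manip.grab_frame(name): name is "scene" or "top"; returns a dict with "image" (400x640x3 uint8, blue, green, red), "depth" (400x640 float32, m along the optical axis (not along the pixel's ray), 0 where there is no reading), "K" (3x3 intrinsics, pixels), "D" ([k1, k2, p1, p2, k3] as OpenCV has them; the pictures are not rectified), "pose" (4x4, takes a point from camera to world coordinates). Camera axes: x right, y down, z forward; pixel columns grow to the right and rows downward; lengths in m; the calibration is good to about 2 mm. A picture is of the moment at which its call begins.
- manip.finish_job(): hands the job in, once; it reports no verdict.
The state is a dict: "clock": time; "joint_positions": joint angles; "joint_vel": joint speeds; "effort": joint torques, N m; "position": TCP position; "ee_rot": TCP orientation; "wrist_force": force on the tool from outside, world axes, zero at the start; "wrist_torque": the same for the moment, N m; "width": opening from 0.0 (shut) to 1.0 (fully open).
Only numpy, scipy, OpenCV 4.12 (cv2) and the standard library are available. Lean on these libraries where they do the work, as an engineer would, in place of code of your own. Each camera call takes 0.05 s, during which the arm holds its last target.

## Working session

There is one attempt and no reset: what is moved stays moved. The work goes in short steps, Python scripts to look and compute and a tool call to move; the robot and the scene stay as the last step left them, time stands still between calls to the robot, and variables do not carry over. Pictures are saved under pics/ and viewed, and the job is handed in when it is done.

Besides the shell and the picture viewer there is one more tool, called after "Request:" as name(argument=value, ...), one argument or row to a line, values as JSON. jog_arm: Moves the arm, as the interface text tells. Its arguments: {"type":"object","properties":{"deltas":{"type":"array"},"newtons":{"type":"number"}},"required":["deltas"]}

```bash
ls; mkdir -p pics
cat > h.py <<'E'
import numpy as np, cv2, pickle
from scipy.spatial.transform import Rotation as R
def grab(n,save):
    from rig import manip
    f=manip.grab_frame(n); cv2.imwrite(f'pics/{save}.png',f['image']); pickle.dump(f,open(f'{save}.pkl','wb')); return f
def load(s): return pickle.load(open(f'{s}.pkl','rb'))
def px(f,u,v,d=None):
    if d is None:
        p=f['depth'][int(v)-1:int(v)+2,int(u)-1:int(u)+2]; p=p[p>0]; d=np.median(p) if len(p) else np.nan
    n=cv2.undistortPoints(np.array([[[u,v]]],float),f['K'],np.array(f['D'],float))[0,0]
    return (f['pose']@np.array([n[0]*d,n[1]*d,d,1]))[:3]
def pxz(f,u,v,z):
    a=f['pose'][:3,3]; b=px(f,u,v,1.0)-a; return a+b*(z-a[2])/b[2]
def cloud(f):
    h,w=f['depth'].shape; uu,vv=np.meshgrid(np.arange(w),np.arange(h))
    n=cv2.undistortPoints(np.stack([uu,vv],-1).reshape(-1,1,2).astype(float),f['K'],np.array(f['D'],float)).reshape(h,w,2)
    d=f['depth'].astype(float); P=np.stack([n[...,0]*d,n[...,1]*d,d],-1)
    P=P@f['pose'][:3,:3].T+f['pose'][:3,3]; P[d<=0]=np.nan; return P
def crop(f,save,x0,y0,x1,y1,s):
    cv2.imwrite(f'pics/{save}.png',cv2.resize(f['image'][y0:y1,x0:x1],None,fx=s,fy=s,interpolation=cv2.INTER_CUBIC))
E
python3 - <<'E'
from h import *
from rig import manip
s=manip.state(); print(s)
for n in('scene','top'):
    f=grab(n,n+'0'); print(n,f['pose'].round(3).tolist())
E
```

```text
pics
{'clock': 0.0, 'joint_positions': array([-1.33261732,  0.43522524,  0.02498125,  1.57411673, -0.0115939 ,
        1.13400276, -0.07507997]), 'joint_vel': array([-2.48474800e-05,  1.32484849e-03, -3.08645074e-04,  3.26938752e-04,
       -3.15565820e-04, -1.56727827e-03, -1.09781152e-03]), 'effort': array([ 3.56133150e-04, -6.67865467e+01,  9.85179283e-01, -3.14469445e+01,
       -6.05366053e-02,  4.32965707e-02,  1.45426866e-04]), 'position': array([0.20876287, 0.58849543, 0.19583612]), 'ee_rot': array([-3.13999294e+00,  1.54543736e-04,  2.80075887e+00]), 'wrist_force': array([ 0.98233838,  0.66554672, -0.19048639]), 'wrist_torque': array([-0.00708065,  0.0108057 , -0.03977622]), 'width': 0.9999090117531383}
scene [[-0.182, 0.723, -0.666, 1.2], [0.983, 0.143, -0.114, 0.06], [0.013, -0.676, -0.737, 0.959], [0.0, 0.0, 0.0, 1.0]]
top [[0.003, -0.993, 0.121, 0.294], [-1.0, -0.002, 0.014, -0.068], [-0.013, -0.121, -0.993, 1.257], [0.0, 0.0, 0.0, 1.0]]
```

View pics/scene0.png

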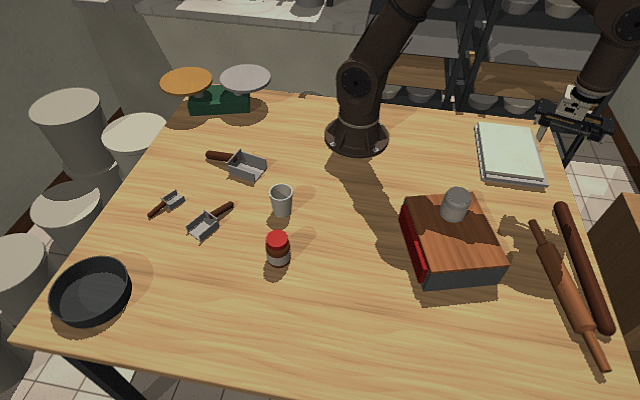

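View pics/top0.png

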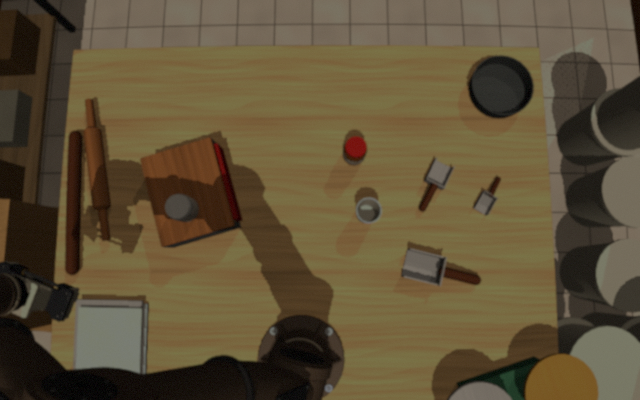

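Run:
```python
from h import *
t=load('top0'); s=load('scene0')
crop(t,'sc_t',380,140,520,300,5); crop(s,'sc_s',130,130,310,280,4.4)
crop(t,'dr_t',120,120,280,260,5); crop(s,'dr_s',380,170,540,300,5)
for n,u,v in [('cup',368,210),('jar',356,148),('can',180,207),('scoop pan',438,172),('hand',428,197),('big',424,265),('small',486,203),('boxtop',200,170),('front top',228,180)]:
    print(n,px(t,u,v).round(3))
```

```text
cup [ 0.426 -0.195  0.003]
jar [ 0.588 -0.154  0.101]
can [0.414 0.304 0.18 ]
scoop pan [ 0.541 -0.406  0.002]
hand [ 0.461 -0.367  0.03 ]
big [ 0.265 -0.356  0.004]
small [ 0.447 -0.548  0.001]
boxtop [0.527 0.28  0.1  ]
front top [0.502 0.205 0.079]
```

View pics/sc_t.png

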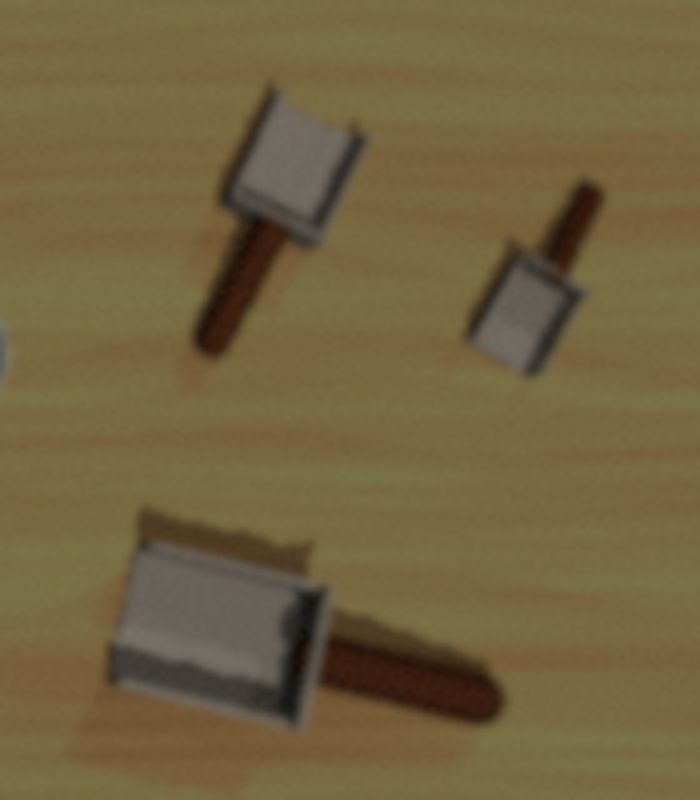

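View pics/sc_s.png

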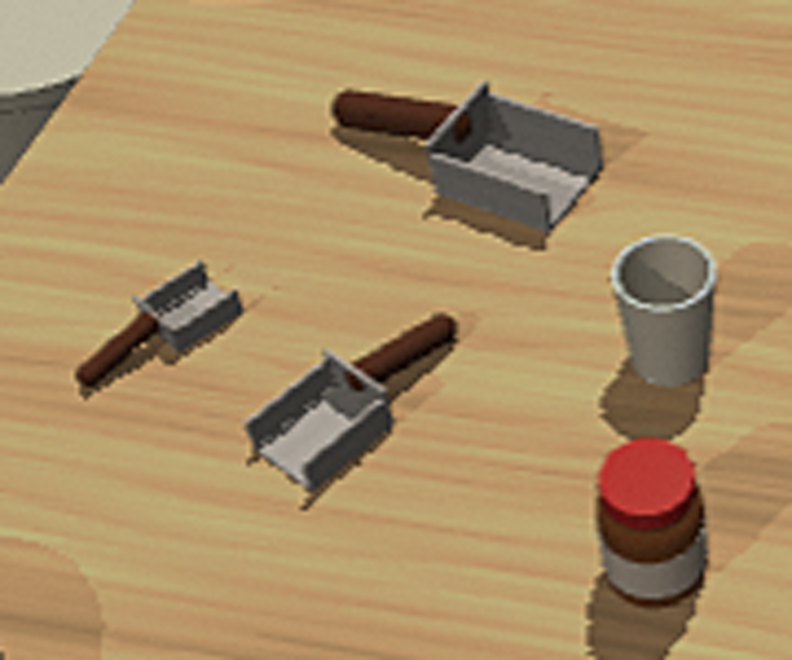

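View pics/dr_t.png

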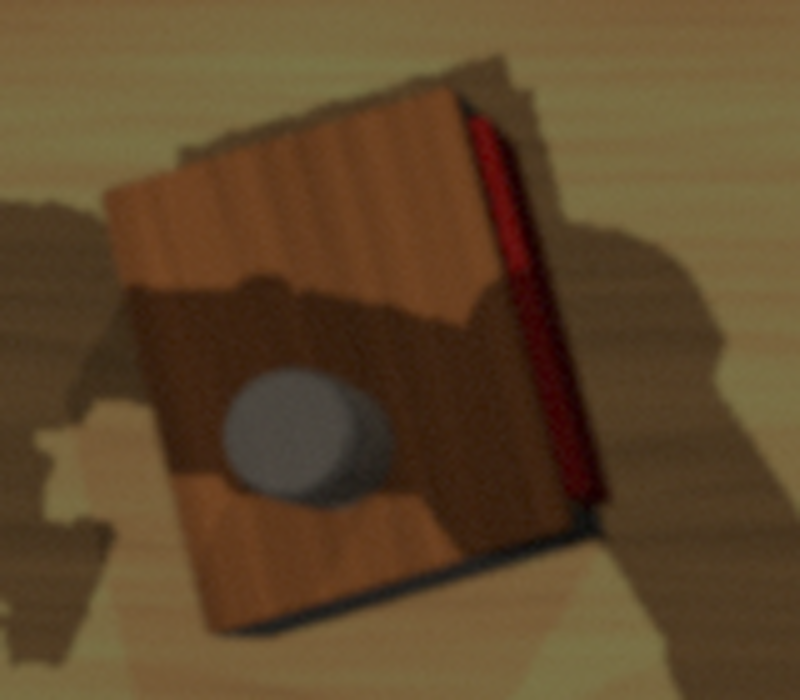

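View pics/dr_s.png

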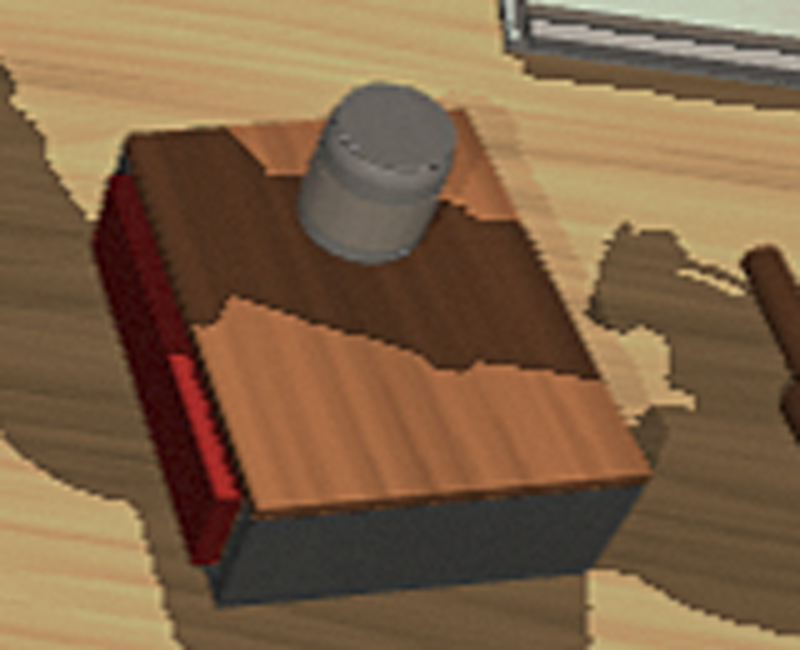

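Run:
```python
from h import *
t=load('top0'); P=cloud(t)
# box top
Z=P[...,2]; X=P[...,0];Y=P[...,1]
m=(abs(Z-.1)<.006)&(X>.25)&(X<.75)&(Y>.1)&(Y<.5)
r=cv2.minAreaRect(P[m][:,:2].astype(np.float32)); print('box',r,cv2.boxPoints(r).round(3).tolist())
m=(abs(Z-.085)<.006)&(X>.25)&(X<.75)&(Y>.1)&(Y<.3)
img=t['image'].astype(int); red=(img[...,2]>50)&(img[...,1]<25)&(img[...,0]<40)&(X>.25)&(X<.75)&(Y>.1)&(Y<.3)
Q=P[red]; print('red',len(Q)); 
top=Q[abs(Q[:,2]-.085)<.01]; r=cv2.minAreaRect(top[:,:2].astype(np.float32)); print(r,cv2.boxPoints(r).round(3).tolist(), np.median(top[:,2]))
for nm,b in [('mid',(415,150,458,215)),('small',(470,172,502,220)),('big',(398,242,484,290))]:
    x0,y0,x1,y1=b
    S=P[y0:y1,x0:x1].reshape(-1,3); S=S[S[:,2]>.008]; 
    r=cv2.minAreaRect(S[:,:2].astype(np.float32)); print(nm,r,cv2.boxPoints(r).round(3).tolist(),S[:,2].max())
# crop-based mid
f=lambda u,v:(380+(u+.5)/5-.5,140+(v+.5)/5-.5)
for nm,u,v,z in [('lipL',275,90,.038),('lipR',365,135,.038),('backL',228,195,.038),('backR',315,240,.038),('tip',210,345,.018),('hmid',258,240,.026),('tipL',195,345,.018),('tipR',228,350,.018)]:
    print(nm,pxz(t,*f(u,v),z).round(4))
for nm,u,v,z in [('jar',356,148,.1),('cuprim',368,210,.09),('can',178,206,.18)]: print(nm,pxz(t,u,v,z).round(3))
m=red; print('top-left etc')
```

```text
box ((0.4679371416568756, 0.31788718700408936), (0.26068511605262756, 0.2123441994190216), 16.416614532470703) [[0.31299999356269836, 0.382999986410141], [0.37299999594688416, 0.17900000512599945], [0.6230000257492065, 0.2529999911785126], [0.5630000233650208, 0.4569999873638153]]
red 341
((0.5005261898040771, 0.21273641288280487), (0.21694016456604004, 0.013742371462285519), 16.32914924621582) [[0.39399999380111694, 0.1889999955892563], [0.39800000190734863, 0.17599999904632568], [0.6069999933242798, 0.2370000034570694], [0.6029999852180481, 0.25]] 0.08416289582245773
mid ((0.498925119638443, -0.3807169198989868), (0.06866342574357986, 0.16237935423851013), 54.8116455078125) [[0.4129999876022339, -0.3619999885559082], [0.5450000166893005, -0.4560000002384186], [0.5849999785423279, -0.39899998903274536], [0.4519999921321869, -0.3059999942779541]] 0.04219086962387908
small ((0.47237247228622437, -0.5564813017845154), (0.048351310193538666, 0.11712081730365753), 57.04743194580078) [[0.4099999964237213, -0.5450000166893005], [0.5080000162124634, -0.609000027179718], [0.5350000262260437, -0.5680000185966492], [0.4359999895095825, -0.5040000081062317]] 0.031040601433147685
big ((0.24640820920467377, -0.4059549570083618), (0.22597233951091766, 0.08352737128734589), 75.81781768798828) [[0.17800000309944153, -0.5049999952316284], [0.2590000033378601, -0.5260000228881836], [0.3149999976158142, -0.3070000112056732], [0.23399999737739563, -0.28600001335144043]] 0.05846464289785702
lipL [ 0.5762 -0.3877  0.038 ]
lipR [ 0.5497 -0.4396  0.038 ]
backL [ 0.5139 -0.3582  0.038 ]
backR [ 0.4876 -0.4081  0.038 ]
tip [ 0.4286 -0.35    0.018 ]
hmid [ 0.4895 -0.3779  0.026 ]
tipL [ 0.4286 -0.3412  0.018 ]
tipR [ 0.4257 -0.3605  0.018 ]
jar [ 0.589 -0.154  0.1  ]
cuprim [ 0.417 -0.186  0.09 ]
can [0.417 0.31  0.18 ]
top-left etc
```

Candidates for the scoop in the top view:
- (436,183): length measures 162 mm.
- (487,197): 117 mm, too small.
- (440,268): 226 mm, too big.

I choose (436,183). The crops show it upright with its pan toward larger x, and the drawer front faces −y with its centre near (0.502, 0.205).

```bash
cat > plan.py <<'E'
import sys, numpy as np, json
from scipy.spatial.transform import Rotation as R
from rig import manip
# usage: plan.py x y z yawdeg  step_m  -> rows in tool axes, from measured pose, tool vertical at target
def plan(t,yaw,step=.055,pos=None,rot=None):
    s=manip.state(); 
    p=s['position'] if pos is None else pos; r=R.from_euler('xyz',s['ee_rot']) if rot is None else rot
    T=R.from_euler('xyz',[np.pi,0,np.radians(yaw)])
    d=np.array(t)-p; rv=(r.inv()*T).as_rotvec()
    n=max(1,int(np.ceil(max(np.linalg.norm(d)/step,np.linalg.norm(rv)/.17))))
    o=[]
    for k in range(n):
        o.append((r.inv().apply(d/n).round(4).tolist(),(rv/n).round(3).tolist())); r=r*R.from_rotvec(rv/n)
    return o
a=list(map(float,sys.argv[1:]))
s=manip.state(); print(round(s['clock'],2),s['position'].round(4),np.degrees(s['ee_rot']).round(2),s['wrist_force'].round(1),round(s['width'],3))
for o in plan(a[:3],a[3],a[4] if len(a)>4 else .055): print(o)
E
echo up; python3 plan.py .209 .588 .31 160.5; python3 plan.py .527 .119 .196 106.4
```

```text
up
0.1 [0.2088 0.5885 0.1959] [-1.7992e+02  1.0000e-02  1.6047e+02] [-0.3 -0.3 -0.1] 1.0
([-0.0001, -0.0002, -0.038], [-0.0, 0.0, -0.0])
([-0.0001, -0.0002, -0.038], [-0.0, 0.0, -0.0])
([-0.0001, -0.0002, -0.038], [-0.0, 0.0, -0.0])
0.1 [0.2088 0.5885 0.1959] [-1.7992e+02  1.0000e-02  1.6047e+02] [-0.3 -0.3 -0.1] 1.0
([-0.0415, -0.0306, 0.0], [-0.0, 0.0, 0.086])
([-0.044, -0.0269, 0.0], [-0.0, 0.0, 0.086])
([-0.0461, -0.023, 0.0], [-0.0, 0.0, 0.086])
([-0.0479, -0.019, 0.0], [-0.0, 0.0, 0.086])
([-0.0494, -0.0148, 0.0], [-0.0, 0.0, 0.086])
([-0.0505, -0.0105, 0.0], [-0.0, 0.0, 0.086])
([-0.0512, -0.0062, 0.0], [-0.0, 0.0, 0.086])
([-0.0515, -0.0017, 0.0], [-0.0, 0.0, 0.086])
([-0.0515, 0.0027, 0.0], [-0.0, 0.0, 0.086])
([-0.0511, 0.0071, -0.0], [-0.0, 0.0, 0.086])
([-0.0503, 0.0114, -0.0], [-0.0, 0.0, 0.086])
```

Request:
jog_arm(
  deltas=[
    {"delta_pos": [0, 0, -0.05], "delta_rot": [0, 0, 0], "grip": 0},
    {"delta_pos": [0, 0, -0.05], "delta_rot": [0, 0, 0], "grip": 0},
    {"delta_pos": [0, 0, -0.03], "delta_rot": [0, 0, 0], "grip": 0},
  ],
  newtons=30,
)

```text
clock: 0.48
position: [0.2082, 0.5864, 0.3249]
ee_rot: [-3.131, 0.001, 2.801]
wrist_force: [0.6, -0.4, 0.2]
width: 0.723
```

```bash
python3 plan.py .527 .119 .31 106.4
```

```text
0.47 [0.2082 0.5864 0.3249] [-1.7938e+02  5.0000e-02  1.6047e+02] [ 0.6 -0.4  0.2] 0.723
([-0.0415, -0.0303, 0.0017], [-0.001, 0.001, 0.086])
([-0.044, -0.0267, 0.0017], [-0.001, 0.001, 0.086])
([-0.0461, -0.0228, 0.0016], [-0.001, 0.001, 0.086])
([-0.0479, -0.0188, 0.0016], [-0.001, 0.001, 0.086])
([-0.0493, -0.0146, 0.0015], [-0.001, 0.001, 0.086])
([-0.0504, -0.0103, 0.0015], [-0.001, 0.001, 0.086])
([-0.0511, -0.006, 0.0015], [-0.001, 0.001, 0.086])
([-0.0514, -0.0016, 0.0014], [-0.001, 0.001, 0.086])
([-0.0514, 0.0028, 0.0014], [-0.001, 0.001, 0.086])
([-0.0509, 0.0072, 0.0014], [-0.001, 0.001, 0.086])
([-0.0501, 0.0116, 0.0014], [-0.001, 0.001, 0.086])
```

Request:
jog_arm(
  deltas=[
    {"delta_pos": [-0.042, -0.03, 0], "delta_rot": [0, 0, 0.086], "grip": 0},
    {"delta_pos": [-0.044, -0.027, 0], "delta_rot": [0, 0, 0.086], "grip": 0},
    {"delta_pos": [-0.046, -0.023, 0], "delta_rot": [0, 0, 0.086], "grip": 0},
    {"delta_pos": [-0.048, -0.019, 0], "delta_rot": [0, 0, 0.086], "grip": 0},
    {"delta_pos": [-0.049, -0.015, 0], "delta_rot": [0, 0, 0.086], "grip": 0},
    {"delta_pos": [-0.05, -0.01, 0], "delta_rot": [0, 0, 0.086], "grip": 0},
    {"delta_pos": [-0.051, -0.006, 0], "delta_rot": [0, 0, 0.086], "grip": 0},
    {"delta_pos": [-0.051, -0.002, 0], "delta_rot": [0, 0, 0.086], "grip": 0},
    {"delta_pos": [-0.051, 0.003, 0], "delta_rot": [0, 0, 0.086], "grip": 0},
    {"delta_pos": [-0.051, 0.007, 0], "delta_rot": [0, 0, 0.086], "grip": 0},
  ],
)

```text
clock: 1.72
position: [0.4969, 0.1492, 0.3268]
ee_rot: [-3.134, 0.006, 1.922]
wrist_force: [0.8, 1.2, 0.1]
width: 0.006
```

```bash
python3 plan.py .527 .119 .30 106.4
```

```text
1.73 [0.4969 0.1492 0.3268] [-179.54    0.34  110.11] [0.8 1.2 0.1] 0.006
([-0.0386, 0.0181, 0.0269], [-0.008, 0.006, 0.065])
```

Request:
jog_arm(
  deltas=[
    {"delta_pos": [-0.039, 0.018, 0.027], "delta_rot": [-0.008, 0.006, 0.065], "grip": 0},
    {"delta_pos": [0, 0, 0.06], "delta_rot": [0, 0, 0], "grip": 0},
    {"delta_pos": [0, 0, 0.06], "delta_rot": [0, 0, 0], "grip": 0},
    {"delta_pos": [0, 0, 0.06], "delta_rot": [0, 0, 0], "grip": 0},
    {"delta_pos": [0, 0, 0.04], "delta_rot": [0, 0, 0], "grip": 0},
    {"delta_pos": [0, 0, 0.02], "delta_rot": [0, 0, 0], "grip": 0},
  ],
)

```text
clock: 2.48
position: [0.5317, 0.1117, 0.0533]
ee_rot: [3.137, 0.002, 1.844]
wrist_force: [-0.4, 0.1, -0.2]
width: 0.001
```

```bash
python3 plan.py .512 .171 .048 106.4
python3 - <<'E'
from h import *
f=grab('scene','a1'); crop(f,'a1c',340,60,560,300,2.4)
E
```

```text
2.48 [0.5317 0.1117 0.0533] [1.7972e+02 1.1000e-01 1.0567e+02] [-0.4  0.1 -0.2] 0.001
([0.0312, -0.0015, 0.0026], [0.002, 0.001, -0.006])
([0.0312, -0.0013, 0.0026], [0.002, 0.001, -0.006])
```

View pics/a1c.png

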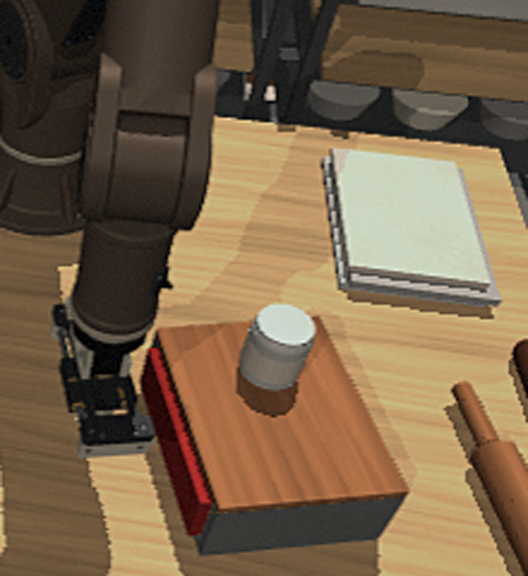

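Request:
jog_arm(
  deltas=[
    {"delta_pos": [0.04, -0.001, 0.003], "delta_rot": [0.003, 0.001, -0.006], "grip": 0},
    {"delta_pos": [0.035, -0.001, 0.002], "delta_rot": [0, 0, 0], "grip": 0},
    {"delta_pos": [0.006, 0, 0], "delta_rot": [0, 0, 0], "grip": 0},
    {"delta_pos": [0.004, 0, 0], "delta_rot": [0, 0, 0], "grip": 0},
  ],
)

```text
clock: 3.02
position: [0.5051, 0.193, 0.0465]
ee_rot: [-3.14, 0.003, 1.848]
wrist_force: [-0.0, -0.5, 1.0]
width: 0.011
```

Request:
jog_arm(
  deltas=[
    {"delta_pos": [0.004, 0, 0], "delta_rot": [0, 0, 0], "grip": 0},
    {"delta_pos": [0.004, 0, 0], "delta_rot": [0, 0, 0], "grip": 0},
  ],
)

```text
clock: 3.28
position: [0.5043, 0.1958, 0.0468]
ee_rot: [-3.14, 0.007, 1.844]
wrist_force: [2.9, -7.2, -3.2]
width: 0.006
```

Request:
jog_arm(
  deltas=[
    {"delta_pos": [0.005, 0, 0], "delta_rot": [0, 0, 0], "grip": 0},
    {"delta_pos": [0.005, 0, 0], "delta_rot": [0, 0, 0], "grip": 0},
    {"delta_pos": [0.005, 0, 0], "delta_rot": [0, 0, 0], "grip": 0},
  ],
)

```text
clock: 3.65
position: [0.5031, 0.1994, 0.0468]
ee_rot: [-3.139, 0.016, 1.833]
wrist_force: [1.5, -8.4, -1.0]
width: 0.008
```

Request:
jog_arm(
  deltas=[
    {"delta_pos": [0.007, 0, 0], "delta_rot": [0, -0.008, 0.01], "grip": 0},
    {"delta_pos": [0.007, 0, 0], "delta_rot": [0, -0.008, 0.01], "grip": 0},
    {"delta_pos": [0.007, 0, 0], "delta_rot": [0, 0, 0], "grip": 0},
  ],
)

```text
clock: 4.03
position: [0.5013, 0.2033, 0.047]
ee_rot: [-3.138, 0.047, 1.797]
wrist_force: [4.5, -21.8, 3.5]
width: 0.004
```

Request:
jog_arm(
  deltas=[
    {"delta_pos": [0.006, 0, 0], "delta_rot": [0, 0, 0], "grip": 0},
    {"delta_pos": [-0.06, 0, 0], "delta_rot": [0, 0, 0], "grip": 0},
    {"delta_pos": [-0.06, 0, 0], "delta_rot": [0, 0, 0], "grip": 0},
    {"delta_pos": [-0.06, 0, 0], "delta_rot": [0, 0, 0], "grip": 0},
    {"delta_pos": [-0.05, 0, 0], "delta_rot": [0, 0, 0], "grip": 0},
    {"delta_pos": [0, 0, -0.05], "delta_rot": [0, 0, 0], "grip": 0},
    {"delta_pos": [0, 0, -0.05], "delta_rot": [0, 0, 0], "grip": 0},
    {"delta_pos": [0, 0, -0.05], "delta_rot": [0, 0, 0], "grip": 0},
  ],
)

```text
clock: 5.03
position: [0.5496, -0.0257, 0.2121]
ee_rot: [-3.134, 0.057, 1.777]
wrist_force: [0.9, 0.6, -0.2]
width: 0.003
```

```bash
python3 - <<'E'
from h import *
grab('top','b1'); grab('scene','b2')
E
python3 plan.py .488 -.378 .2 154.5
```

```text
5.12 [ 0.5532 -0.0254  0.216 ] [179.88   3.28 101.83] [ 0.3 -0.5 -0.1] 0.001
([-0.0472, -0.0195, 0.0049], [-0.003, 0.008, -0.131])
([-0.0443, -0.0255, 0.0045], [-0.003, 0.008, -0.131])
([-0.0406, -0.0311, 0.0041], [-0.003, 0.008, -0.131])
([-0.0362, -0.0361, 0.0037], [-0.003, 0.008, -0.131])
([-0.0312, -0.0406, 0.0033], [-0.003, 0.008, -0.131])
([-0.0256, -0.0443, 0.0029], [-0.003, 0.008, -0.131])
([-0.0196, -0.0473, 0.0026], [-0.003, 0.008, -0.131])
```

View pics/b1.png

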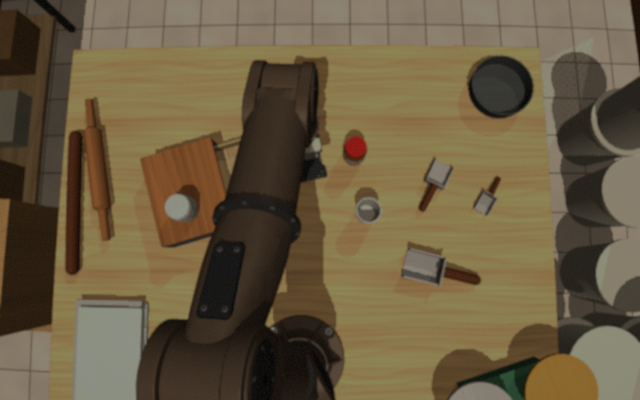

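View pics/b2.png

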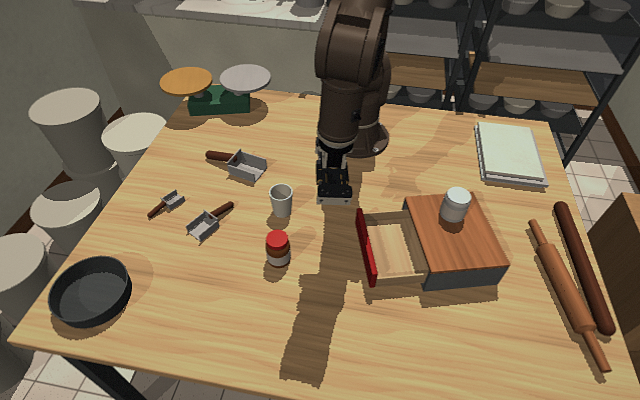

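Request:
jog_arm(
  deltas=[
    {"delta_pos": [-0.047, -0.02, 0], "delta_rot": [-0.003, 0.008, -0.131], "grip": 0.7},
    {"delta_pos": [-0.044, -0.025, 0], "delta_rot": [-0.003, 0.008, -0.131], "grip": 0.7},
    {"delta_pos": [-0.041, -0.031, 0], "delta_rot": [-0.003, 0.008, -0.131], "grip": 0.7},
    {"delta_pos": [-0.036, -0.036, 0.002], "delta_rot": [-0.003, 0.008, -0.131], "grip": 0.7},
    {"delta_pos": [-0.031, -0.041, 0.002], "delta_rot": [-0.003, 0.008, -0.131], "grip": 0.7},
    {"delta_pos": [-0.026, -0.044, 0.002], "delta_rot": [-0.003, 0.008, -0.131], "grip": 0.7},
    {"delta_pos": [-0.02, -0.047, 0.002], "delta_rot": [-0.003, 0.008, -0.131], "grip": 0.7},
  ],
)

```text
clock: 6.0
position: [0.4902, -0.3865, 0.2166]
ee_rot: [3.139, -0.002, 2.727]
wrist_force: [1.3, -0.5, -0.9]
width: 0.683
```

```bash
python3 plan.py .487 -.3775 .15 154.5
python3 - <<'E'
from h import *
f=grab('top','c1')
P=cloud(f)
m=(abs(P[...,2]-.022)<.006)&(P[...,0]>.35)&(P[...,0]<.7)&(P[...,1]>0)&(P[...,1]<.3)
r=cv2.minAreaRect(P[m][:,:2].astype(np.float32)); print('floor',r,cv2.boxPoints(r).round(3).tolist())
img=f['image'].astype(int); X,Y=P[...,0],P[...,1]
red=(img[...,2]>50)&(img[...,1]<35)&(img[...,0]<45)&(X>.25)&(X<.75)&(Y>.0)&(Y<.3)
Q=P[red]; top=Q[abs(Q[:,2]-.085)<.01]; r=cv2.minAreaRect(top[:,:2].astype(np.float32)); print('red',len(top),r,cv2.boxPoints(r).round(3).tolist())
m=(abs(P[...,2]-.1)<.006)&(X>.25)&(X<.75)&(Y>.1)&(Y<.5)
r=cv2.minAreaRect(P[m][:,:2].astype(np.float32)); print('box',r,cv2.boxPoints(r).round(3).tolist())
E
```

```text
6.0 [ 0.4902 -0.3865  0.2166] [ 1.7987e+02 -1.3000e-01  1.5623e+02] [ 1.3 -0.5 -0.9] 0.683
([0.0032, 0.0034, 0.0333], [0.001, -0.001, 0.015])
([0.0033, 0.0034, 0.0333], [0.001, -0.001, 0.015])
floor ((0.506505012512207, 0.1820879876613617), (0.25509142875671387, 0.22441546618938446), 16.35201072692871) [[0.3529999852180481, 0.2540000081062317], [0.41600000858306885, 0.039000000804662704], [0.6600000262260437, 0.10999999940395355], [0.597000002861023, 0.32600000500679016]]
red 367 ((0.536969780921936, 0.08246038109064102), (0.22063133120536804, 0.014900109730660915), 16.75726318359375) [[0.42899999022483826, 0.057999998331069946], [0.43299999833106995, 0.04399999976158142], [0.6449999809265137, 0.10700000077486038], [0.6399999856948853, 0.12099999934434891]]
box ((0.4684097468852997, 0.3188006281852722), (0.26046204566955566, 0.21271997690200806), 17.01639175415039) [[0.31299999356269836, 0.38199999928474426], [0.375, 0.17900000512599945], [0.6240000128746033, 0.2549999952316284], [0.5619999766349792, 0.45899999141693115]]
```

View pics/c1.png

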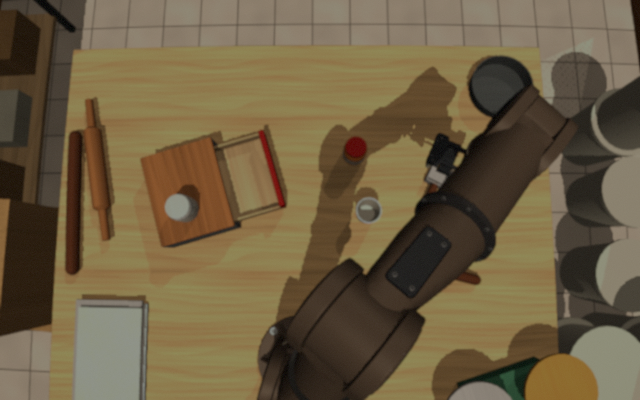

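Request:
jog_arm(
  deltas=[
    {"delta_pos": [0.003, 0.003, 0.05], "delta_rot": [0.001, 0, 0.015], "grip": 0.7},
    {"delta_pos": [0.003, 0.003, 0.05], "delta_rot": [0.001, 0, 0.015], "grip": 0.7},
    {"delta_pos": [0, 0, 0.04], "delta_rot": [0, 0, 0], "grip": 0.7},
    {"delta_pos": [0, 0, 0], "delta_rot": [0, 0, 0], "grip": 0.7},
  ],
)

```text
clock: 6.55
position: [0.4777, -0.3942, 0.0722]
ee_rot: [-3.133, -0.002, 2.683]
wrist_force: [-0.6, 0.7, 0.4]
width: 0.699
```

```bash
python3 plan.py .487 -.3775 .015 154.5
python3 - <<'E'
from h import *
f=grab('scene','c2'); crop(f,'c2c',150,130,310,260,4.8)
E
```

```text
6.55 [ 0.4777 -0.3942  0.0722] [-1.7952e+02 -9.0000e-02  1.5374e+02] [-0.6  0.7  0.4] 0.699
([-0.0005, 0.0098, 0.0285], [-0.004, -0.001, -0.007])
([-0.0006, 0.0097, 0.0286], [-0.004, -0.001, -0.007])
```

View pics/c2c.png

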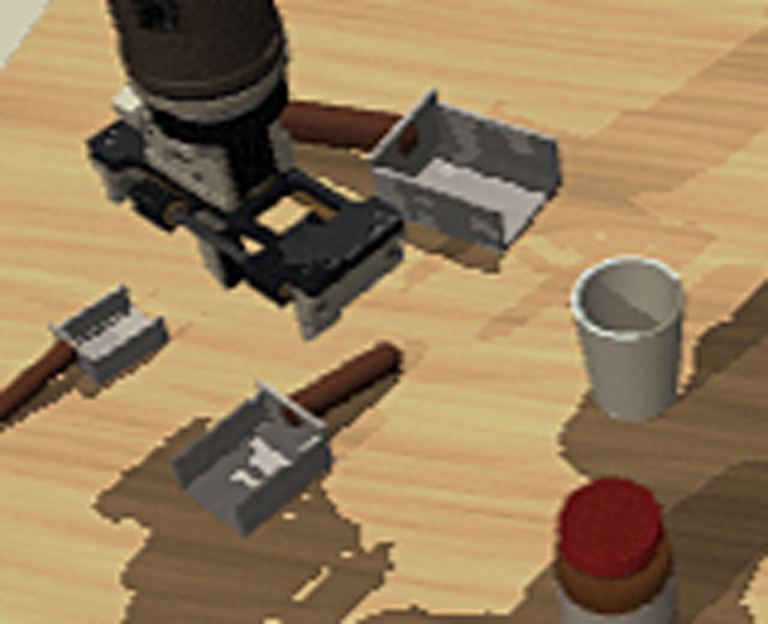

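Request:
jog_arm(
  deltas=[
    {"delta_pos": [-0.001, 0.019, 0.0], "delta_rot": [-0.008, -0.001, -0.013], "grip": 0.7},
    {"delta_pos": [0, 0, 0], "delta_rot": [0, 0, 0], "grip": 0.7},
  ],
)

```text
clock: 6.85
position: [0.4908, -0.3785, 0.0775]
ee_rot: [-3.141, 0.008, 2.697]
wrist_force: [-0.3, -0.3, 0.8]
width: 0.7
```

```bash
python3 plan.py .487 -.3775 .015 154.5
```

```text
6.85 [ 0.4908 -0.3785  0.0775] [-179.98    0.43  154.53] [-0.3 -0.3  0.8] 0.7
([0.0022, -0.0003, 0.0312], [-0.0, 0.004, 0.0])
([0.002, -0.0003, 0.0312], [-0.0, 0.004, 0.0])
```

Request:
jog_arm(
  deltas=[
    {"delta_pos": [0.004, 0, 0.02], "delta_rot": [0, 0.006, 0], "grip": 0.7},
    {"delta_pos": [0.001, 0, 0.02], "delta_rot": [0, 0, 0], "grip": 0.7},
    {"delta_pos": [0, 0, 0.012], "delta_rot": [0, 0, 0], "grip": 0.7},
  ],
)

```text
clock: 7.22
position: [0.4884, -0.3772, 0.0261]
ee_rot: [-3.141, 0.007, 2.698]
wrist_force: [-0.5, 0.8, 0.1]
width: 0.7
```

```bash
python3 plan.py .487 -.3775 .015 154.5
```

```text
7.22 [ 0.4884 -0.3772  0.0261] [-179.94    0.4   154.61] [-0.5  0.8  0.1] 0.7
([0.0012, -0.0009, 0.0111], [-0.001, 0.007, 0.002])
```

Request:
jog_arm(
  deltas=[
    {"delta_pos": [0.002, -0.001, 0.009], "delta_rot": [0, 0.007, 0], "grip": 0.7},
    {"delta_pos": [0, 0, 0.001], "delta_rot": [0, 0, 0], "grip": 0.5},
  ],
)

```text
clock: 7.48
position: [0.4854, -0.377, 0.0146]
ee_rot: [-3.141, -0.002, 2.698]
wrist_force: [0.4, -0.2, 0.8]
width: 0.631
```

```bash
python3 plan.py .487 -.3775 .015 154.5;  python3 - <<'E'
from h import *
f=grab('scene','c3'); crop(f,'c3c',170,150,290,260,6)
E
```

```text
7.47 [ 0.4854 -0.377   0.0146] [-1.7994e+02 -1.2000e-01  1.5460e+02] [ 0.4 -0.2  0.8] 0.631
([-0.0016, 0.0002, -0.0004], [-0.001, -0.002, 0.002])
```

View pics/c3c.png

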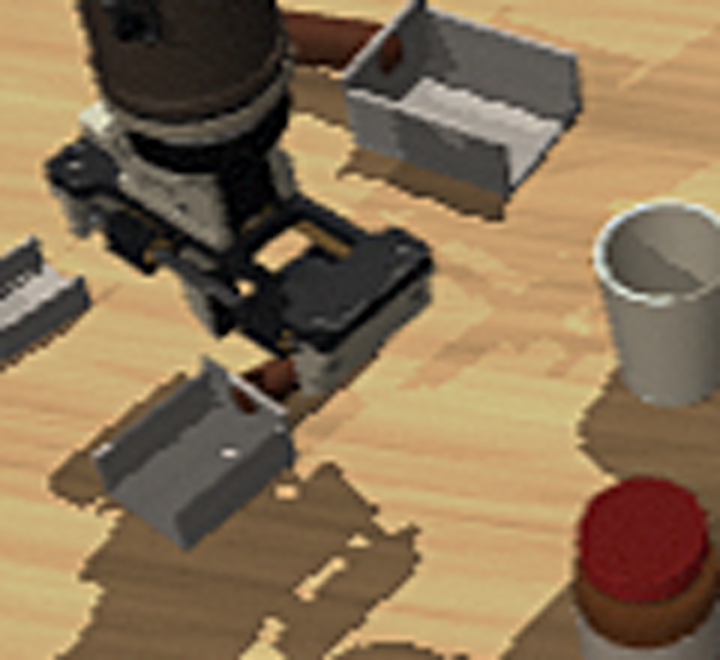

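The crop shows the fingers straddling the handle, with the handle visible near (265,385) and the pan clear of them.

Request:
jog_arm(
  deltas=[
    {"delta_pos": [-0.001, 0, 0], "delta_rot": [0, 0, 0], "grip": 0},
    {"delta_pos": [0, 0, 0], "delta_rot": [0, 0, 0], "grip": 0},
    {"delta_pos": [0, 0, 0], "delta_rot": [0, 0, 0], "grip": 0},
    {"delta_pos": [0, 0, 0], "delta_rot": [0, 0, 0], "grip": 0},
    {"delta_pos": [0, 0, 0], "delta_rot": [0, 0, 0], "grip": 0},
    {"delta_pos": [0, 0, 0], "delta_rot": [0, 0, 0], "grip": 0},
    {"delta_pos": [0, 0, -0.02], "delta_rot": [0, 0, 0], "grip": 0},
    {"delta_pos": [0, 0, -0.03], "delta_rot": [0, 0, 0], "grip": 0},
    {"delta_pos": [0, 0, 0], "delta_rot": [0, 0, 0], "grip": 0},
  ],
  newtons=45,
)

```text
clock: 8.65
position: [0.4872, -0.3781, 0.0672]
ee_rot: [-3.14, -0.0, 2.698]
wrist_force: [0.3, -0.1, -0.9]
width: 0.005
```

```bash
python3 - <<'E'
from h import *
f=grab('scene','d1'); crop(f,'d1c',170,150,290,260,6)
E
python3 plan.py .52 .1 .2 196.5
```

```text
8.7 [ 0.4865 -0.3773  0.0658] [-1.7995e+02 -1.3000e-01  1.5460e+02] [-0.1  0.7 -1.2] 0.0
([0.0175, 0.0445, -0.0134], [0.0, -0.0, -0.073])
([0.0142, 0.0457, -0.0134], [0.0, -0.0, -0.073])
([0.0108, 0.0466, -0.0134], [0.0, -0.0, -0.073])
([0.0074, 0.0473, -0.0134], [0.0, -0.0, -0.073])
([0.0039, 0.0477, -0.0134], [0.0, -0.0, -0.073])
([0.0004, 0.0478, -0.0134], [0.0, -0.0, -0.073])
([-0.0031, 0.0477, -0.0134], [0.0, -0.0, -0.073])
([-0.0066, 0.0474, -0.0134], [0.0, -0.0, -0.073])
([-0.0101, 0.0468, -0.0134], [0.0, -0.0, -0.073])
([-0.0134, 0.0459, -0.0134], [0.0, -0.0, -0.073])
```

View pics/d1c.png

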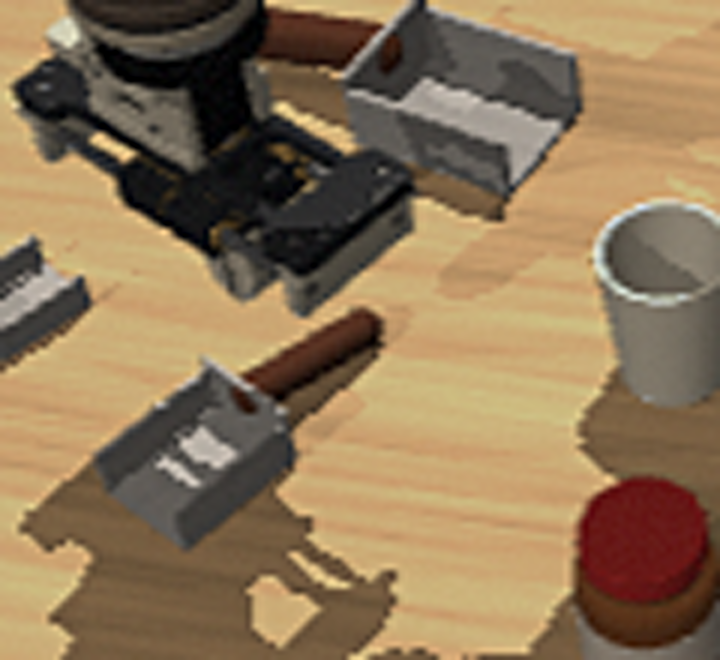

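The crop shows the jaws closed to 0 and empty, with the scoop still on the table in about the same place: pan at (200,450), handle end at (370,325). The grasp failed, so I'll measure the handle before trying again.

Run:
```python
from h import *
f0=load('scene0'); f=load('d1')
for F in (f0,f):
    P=cloud(F); S=P[170:245,170:243].reshape(-1,3)
    d=np.array([.9026,-.4305]); e=np.array([.4305,.9026]); o=np.array([.488,-.378])
    a=(S[:,:2]-o)@d; b=(S[:,:2]-o)@e
    m=(S[:,2]>.006)&(S[:,2]<.06)&(abs(b)<.04)&(a>-.09)&(a<.11)
    for lo in range(-80,105,8):
        k=m&(a>lo/1e3)&(a<=(lo+8)/1e3)
        if k.sum(): print(lo,k.sum(),'z',S[k,2].max().round(3),S[k,2].min().round(3),'b',b[k].min().round(3),b[k].max().round(3), 'b at ztop',b[k][S[k,2]>S[k,2].max()-.004].mean().round(4))
    print()
crop(f0,'q0',190,180,250,245,9)
crop(f,'q1',190,180,250,245,9)
```

```text
-80 1 z 0.008 0.008 b -0.009 -0.009 b at ztop -0.0094
-72 3 z 0.018 0.012 b 0.002 0.005 b at ztop 0.0023
-64 11 z 0.022 0.012 b -0.008 0.008 b at ztop -0.0011
-56 19 z 0.024 0.008 b -0.013 0.011 b at ztop -0.0005
-48 16 z 0.026 0.006 b -0.029 0.009 b at ztop -0.0
-40 14 z 0.03 0.016 b -0.008 0.011 b at ztop -0.0016
-32 18 z 0.031 0.011 b -0.01 0.009 b at ztop 0.0001
-24 14 z 0.034 0.015 b -0.006 0.009 b at ztop 0.0001
-16 18 z 0.032 0.015 b -0.008 0.01 b at ztop -0.0007
-8 16 z 0.037 0.022 b -0.011 0.009 b at ztop 0.0013
0 16 z 0.04 0.022 b -0.011 0.008 b at ztop -0.0025
8 15 z 0.039 0.025 b -0.012 0.01 b at ztop -0.0005
16 87 z 0.042 0.006 b -0.035 0.028 b at ztop -0.0007
24 35 z 0.035 0.008 b -0.034 0.028 b at ztop -0.0056
32 31 z 0.033 0.006 b -0.033 0.027 b at ztop -0.0176
40 37 z 0.033 0.006 b -0.035 0.032 b at ztop -0.008
48 36 z 0.033 0.006 b -0.034 0.028 b at ztop -0.0125
56 31 z 0.033 0.006 b -0.036 0.028 b at ztop -0.0128
64 32 z 0.035 0.007 b -0.036 0.027 b at ztop 0.0256
72 32 z 0.032 0.006 b -0.036 0.026 b at ztop -0.0171
80 38 z 0.031 0.007 b -0.036 0.027 b at ztop -0.0
[... 510 characters left out ...]
.009 b at ztop -0.0011
-8 18 z 0.036 0.023 b -0.01 0.009 b at ztop -0.0006
0 17 z 0.039 0.021 b -0.009 0.01 b at ztop -0.0029
8 15 z 0.038 0.024 b -0.009 0.006 b at ztop -0.0008
16 94 z 0.04 0.006 b -0.035 0.026 b at ztop -0.0025
24 27 z 0.037 0.007 b -0.033 0.028 b at ztop -0.0104
32 31 z 0.032 0.007 b -0.034 0.027 b at ztop 0.0008
40 31 z 0.033 0.006 b -0.034 0.028 b at ztop -0.018
48 32 z 0.032 0.006 b -0.036 0.027 b at ztop 0.0006
56 31 z 0.033 0.006 b -0.037 0.027 b at ztop 0.0062
64 35 z 0.033 0.006 b -0.034 0.026 b at ztop 0.0054
72 34 z 0.033 0.006 b -0.036 0.028 b at ztop -0.0006
80 33 z 0.031 0.006 b -0.035 0.026 b at ztop 0.0065
88 30 z 0.034 0.006 b -0.036 0.026 b at ztop -0.0037
```

View pics/q1.png

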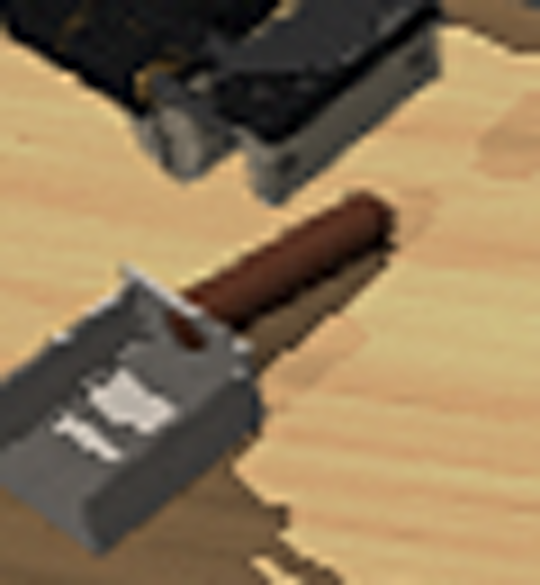

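View pics/q0.png

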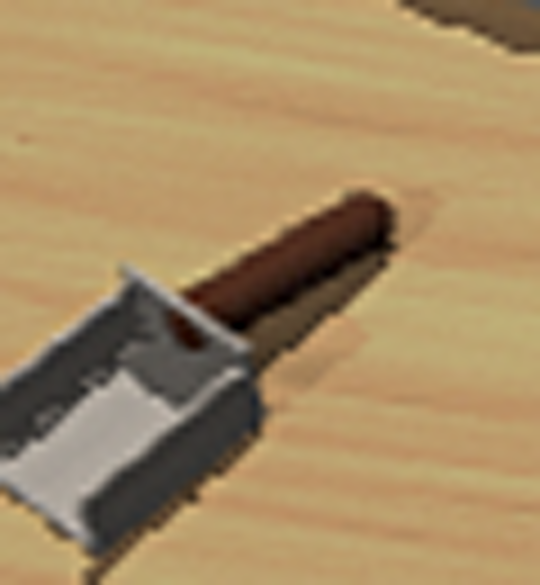

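The pose estimate still holds: axis offset about 0, handle top at about 37 mm. The fingertips were gripping too high, so I'll go down to the nominal grasp depth.

Request:
jog_arm(
  deltas=[
    {"delta_pos": [0, 0, 0], "delta_rot": [0, 0, 0], "grip": 0.65},
    {"delta_pos": [0, 0, 0], "delta_rot": [0, 0, 0], "grip": 0.65},
    {"delta_pos": [0, 0, 0], "delta_rot": [0, 0, 0], "grip": 0.65},
    {"delta_pos": [0, 0, 0], "delta_rot": [0, 0, 0], "grip": 0.65},
    {"delta_pos": [0, 0, 0.03], "delta_rot": [0, 0, 0], "grip": 0.65},
    {"delta_pos": [0, 0, 0.015], "delta_rot": [0, 0, 0], "grip": 0.65},
    {"delta_pos": [0, 0, 0.005], "delta_rot": [0, 0, 0], "grip": 0.65},
    {"delta_pos": [0, 0, 0], "delta_rot": [0, 0, 0], "grip": 0.65},
  ],
)

```text
clock: 9.7
position: [0.4854, -0.3765, 0.0124]
ee_rot: [-3.141, -0.005, 2.698]
wrist_force: [-0.5, 0.2, 0.0]
width: 0.65
```

```bash
python3 plan.py .4865 -.3775 .007 154.5
```

```text
9.7 [ 0.4854 -0.3765  0.0124] [-179.97   -0.31  154.6 ] [-0.5  0.2  0. ] 0.65
([-0.0014, -0.0004, 0.0054], [-0.0, -0.005, 0.002])
```

Request:
jog_arm(
  deltas=[
    {"delta_pos": [-0.001, 0, 0.006], "delta_rot": [0, -0.005, 0], "grip": 0.65},
    {"delta_pos": [0, 0, 0], "delta_rot": [0, 0, 0], "grip": 0.4},
    {"delta_pos": [0, 0, 0], "delta_rot": [0, 0, 0], "grip": 0},
    {"delta_pos": [0, 0, 0], "delta_rot": [0, 0, 0], "grip": 0},
    {"delta_pos": [0, 0, 0], "delta_rot": [0, 0, 0], "grip": 0},
    {"delta_pos": [0, 0, 0], "delta_rot": [0, 0, 0], "grip": 0},
  ],
  newtons=30,
)

```text
clock: 10.45
position: [0.4875, -0.3778, 0.008]
ee_rot: [-3.141, 0.003, 2.698]
wrist_force: [0.2, -0.6, 0.4]
width: 0.156
```

Request:
jog_arm(
  deltas=[
    {"delta_pos": [0, 0, 0], "delta_rot": [0, 0, 0], "grip": 0},
  ],
)

```text
clock: 10.58
position: [0.4875, -0.3778, 0.008]
ee_rot: [-3.141, 0.003, 2.698]
wrist_force: [-0.7, -0.2, 0.5]
width: 0.048
```

```bash
python3 plan.py .4865 -.3775 .007 154.5;  python3 - <<'E'
from h import *
f=grab('scene','e1'); crop(f,'e1c',180,160,260,250,7)
E
```

```text
10.57 [ 0.4875 -0.3778  0.008 ] [-179.95    0.18  154.6 ] [-0.7 -0.2  0.5] 0.048
([0.0011, -0.0001, 0.001], [-0.001, 0.003, 0.002])
```

View pics/e1c.png

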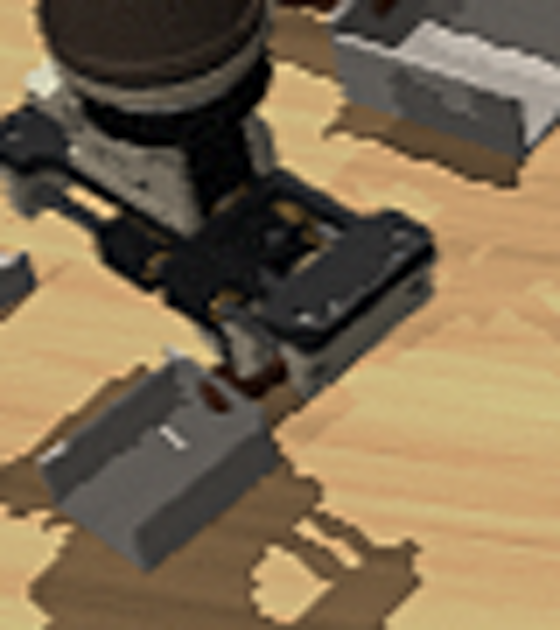

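Run:
```python
from h import *
f=load('e1')
P=cloud(f)
img=f['image']
# crop coords scale 7 origin 180,160
for n,u,v in [('Lfinger tip',243,372),('Lfinger',240,345),('handle',260,380),('Rfinger low',312,385),('Rfinger mid',320,360),('Rtopplate',340,290),('Rside',390,320),('Rside low',330,370)]:
    x=180+u/7;y=160+v/7
    print(n,round(x,1),round(y,1),px(f,x,y).round(3))
v=cv2.resize(img[190:235,190:250],None,fx=12,fy=12,interpolation=cv2.INTER_NEAREST); cv2.imwrite('pics/e1z.png',cv2.convertScaleAbs(v,alpha=1.6,beta=20))
g=load('d1'); v=cv2.resize(g['image'][180:235,190:250],None,fx=12,fy=10.9,interpolation=cv2.INTER_NEAREST); cv2.imwrite('pics/d1z.png',cv2.convertScaleAbs(v,alpha=1.6,beta=20))
```

```text
Lfinger tip 214.7 213.1 [ 0.5   -0.376  0.039]
Lfinger 214.3 209.3 [ 0.506 -0.37   0.065]
handle 217.1 214.3 [ 0.494 -0.372  0.028]
Rfinger low 224.6 215.0 [ 0.556 -0.312  0.112]
Rfinger mid 225.7 211.4 [ 0.557 -0.305  0.13 ]
Rtopplate 228.6 201.4 [ 0.533 -0.303  0.145]
Rside 235.7 205.7 [ 0.516 -0.293  0.11 ]
Rside low 227.1 212.9 [ 0.546 -0.308  0.11 ]
```

View pics/e1z.png

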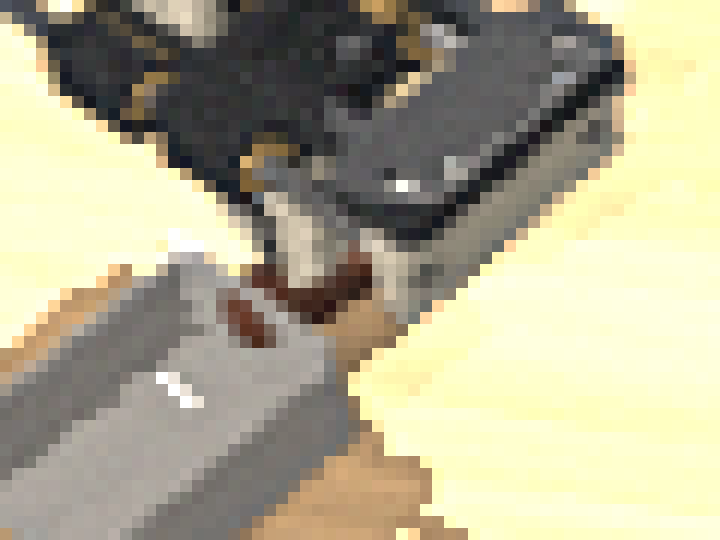

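View pics/d1z.png

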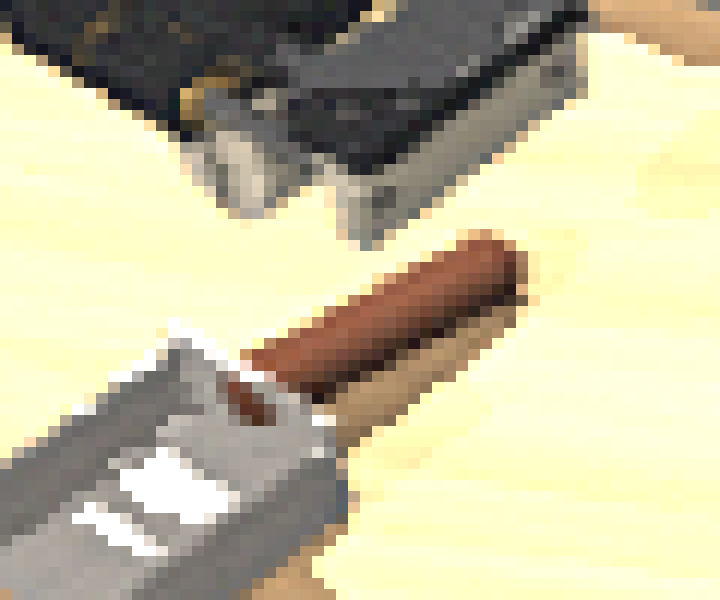

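Run:
```python
from h import *
from rig import manip
g=load('d1')
for u,v in [(250,205),(250,190),(245,170),(240,150)]:
    x=190+u/12;y=180+v/10.9; print(round(x,1),round(y,1),px(g,x,y).round(3))
for x in (209,210,211,212,213): print(x,[ (y,px(g,x,y).round(3).tolist()) for y in (196,198,199)])
s=manip.state(); print(s['joint_positions'].round(4))
e=load('e1')
for y in range(205,218): print(y,[px(e,x,y).round(3).tolist() for x in (214,216)])
a=load('a1'); crop(a,'a1z',350,180,420,260,9)
b=load('b2'); crop(b,'b2z',300,130,370,210,9)
```

```text
210.8 198.8 [ 0.504 -0.373  0.109]
210.8 197.4 [ 0.505 -0.371  0.116]
210.4 195.6 [ 0.507 -0.369  0.127]
210.0 193.8 [ 0.507 -0.369  0.135]
209 [(196, [0.503, -0.376, 0.119]), (198, [0.499, -0.381, 0.105]), (199, [0.499, -0.382, 0.1])]
210 [(196, [0.503, -0.373, 0.12]), (198, [0.502, -0.375, 0.11]), (199, [0.5, -0.377, 0.103])]
211 [(196, [0.504, -0.37, 0.122]), (198, [0.503, -0.372, 0.112]), (199, [0.503, -0.373, 0.107])]
212 [(196, [0.502, -0.367, 0.121]), (198, [0.503, -0.369, 0.112]), (199, [0.503, -0.369, 0.108])]
213 [(196, [0.5, -0.366, 0.118]), (198, [0.501, -0.367, 0.111]), (199, [0.416, -0.42, 0.003])]
[ 0.3347  0.6439  0.3532  1.8024 -0.3104  0.7466  1.9795]
205 [[0.533, -0.35, 0.12], [0.536, -0.342, 0.124]]
206 [[0.535, -0.349, 0.118], [0.538, -0.342, 0.122]]
207 [[0.508, -0.367, 0.079], [0.54, -0.341, 0.121]]
208 [[0.505, -0.37, 0.071], [0.509, -0.361, 0.077]]
209 [[0.505, -0.371, 0.066], [0.504, -0.365, 0.065]]
210 [[0.505, -0.372, 0.061], [0.505, -0.365, 0.063]]
211 [[0.505, -0.373, 0.056], [0.506, -0.366, 0.058]]
212 [[0.503, -0.375, 0.049], [0.505, -0.367, 0.053]]
213 [[0.5, -0.378, 0.039], [0.495, -0.374, 0.034]]
214 [[0.5, -0.379, 0.034], [0.496, -0.375, 0.03]]
215 [[0.502, -0.378, 0.032], [0.497, -0.374, 0.028]]
216 [[0.51, -0.374, 0.038], [0.498, -0.375, 0.024]]
217 [[0.512, -0.374, 0.036], [0.499, -0.375, 0.02]]
```

View pics/b2z.png

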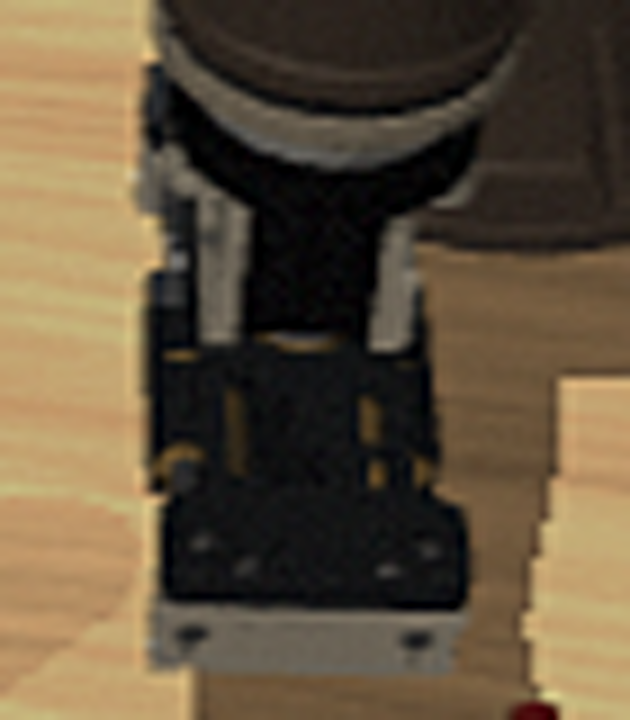

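The depth puts the real fingertips about 35 mm above the reported TCP: z≈0.10 where 0.066 is reported. I'll measure this offset more carefully.

Run:
```python
from h import *
from rig import manip
for nm,tcp,yaw in [('d1',[.4865,-.3773,.0658],154.6),('e1',[.4875,-.3778,.008],154.6),('c3',[.4854,-.377,.0146],154.6),('a1',[.5317,.1117,.0533],105.7),('b2',[.5532,-.0254,.216],101.8),('scene0',[.2088,.5885,.1959],160.5)]:
    f=load(nm); P=cloud(f).reshape(-1,3); T=R.from_euler('xyz',[np.pi,0,np.radians(yaw)])
    q=T.inv().apply(P-np.array(tcp))   # tool coords
    m=(np.abs(q[:,0])<.06)&(np.abs(q[:,1])<.12)&(q[:,2]>-.2)&(P[:,2]>.045 if nm in('c3','e1','d1') else P[:,2]>.02)&(q[:,2]<.02)
    q=q[m]; print(nm,len(q))
    for lo in range(-130,20,10):
        k=(q[:,2]*1e3>lo)&(q[:,2]*1e3<=lo+10)
        if k.sum()>1: print('  toolz',lo,k.sum(),'x',q[k,0].min().round(3),q[k,0].max().round(3),'y',q[k,1].min().round(3),q[k,1].max().round(3))
```

```text
d1 1575
  toolz -130 188 x -0.041 0.036 y -0.092 0.095
  toolz -120 197 x -0.04 0.03 y -0.088 0.089
  toolz -110 128 x -0.04 0.034 y -0.085 0.088
  toolz -100 21 x -0.039 0.029 y -0.084 0.087
  toolz -80 4 x -0.016 -0.007 y 0.011 0.019
  toolz -70 10 x -0.015 -0.009 y 0.003 0.018
  toolz -60 20 x -0.016 -0.004 y -0.011 0.017
  toolz -50 19 x -0.015 -0.0 y -0.018 0.016
  toolz -40 7 x -0.014 -0.012 y -0.009 0.007
e1 1428
  toolz -130 134 x -0.039 0.032 y -0.091 0.094
  toolz -120 222 x -0.04 0.032 y -0.084 0.092
  toolz -110 118 x -0.039 0.034 y -0.088 0.09
  toolz -100 30 x -0.039 0.029 y -0.083 0.087
  toolz -70 8 x -0.014 -0.01 y 0.007 0.022
  toolz -60 14 x -0.015 -0.007 y -0.009 0.02
  toolz -50 20 x -0.014 -0.001 y -0.021 0.02
  toolz -40 5 x -0.014 -0.012 y -0.012 0.014
c3 1425
  toolz -130 140 x -0.04 0.031 y -0.088 0.095
  toolz -120 195 x -0.04 0.035 y -0.092 0.092
  toolz -110 105 x -0.039 0.033 y -0.083 0.089
  toolz -100 26 x -0.037 0.034 y -0.081 0.088
  toolz -90 5 x -0.012 -0.005 y -0.034 -0.03
  toolz -80 9 x -0.014 0.002 y -0.04 -0.027
  toolz -70 17 x -0.014 0.006 y
[... 300 characters left out ...]
olz -100 35 x -0.036 0.027 y -0.081 0.089
b2 1749
  toolz -130 306 x -0.031 0.042 y -0.081 0.095
  toolz -120 200 x -0.031 0.042 y -0.081 0.091
  toolz -110 129 x -0.032 0.04 y -0.081 0.09
  toolz -100 8 x -0.025 0.034 y 0.084 0.086
scene0 2398
  toolz -130 228 x -0.041 0.024 y -0.092 0.092
  toolz -120 265 x -0.043 0.031 y -0.086 0.093
  toolz -110 148 x -0.042 0.016 y -0.086 0.086
  toolz -100 13 x -0.041 0.012 y -0.084 0.084
  toolz -90 28 x -0.015 0.003 y -0.065 0.065
  toolz -80 60 x -0.017 0.011 y -0.064 0.065
  toolz -70 52 x -0.016 0.006 y -0.063 0.064
  toolz -60 43 x -0.015 0.01 y -0.063 0.062
  toolz -50 43 x -0.016 0.006 y -0.062 0.063
  toolz -40 26 x -0.014 0.006 y -0.056 0.056
```

Run:
```python
from h import *
for nm,tcp,yaw in [('scene0',[.2088,.5885,.1959],160.5),('d1',[.4865,-.3773,.0658],154.6)]:
    f=load(nm); P=cloud(f).reshape(-1,3); T=R.from_euler('xyz',[np.pi,0,np.radians(yaw)])
    q=T.inv().apply(P-np.array(tcp)); m=(np.abs(q[:,0])<.03)&(np.abs(q[:,1])<.07)&(q[:,2]>-.06)&(q[:,2]<.03)&(P[:,2]>.07)
    z=np.sort(q[m][:,2])[::-1]; print(nm,z[:12].round(4))
```

```text
scene0 [-0.0297 -0.0305 -0.0307 -0.0312 -0.0314 -0.0325 -0.0337 -0.0339 -0.0345
 -0.0345 -0.0353 -0.0355]
d1 [-0.0318 -0.0334 -0.0366 -0.0376 -0.0388 -0.0388 -0.0395 -0.0402 -0.0425
 -0.0433 -0.0435 -0.0436]
```

Request:
jog_arm(
  deltas=[
    {"delta_pos": [0, 0, 0], "delta_rot": [0, 0, 0], "grip": 0.65},
    {"delta_pos": [0, 0, 0], "delta_rot": [0, 0, 0], "grip": 0.65},
    {"delta_pos": [0, 0, 0], "delta_rot": [0, 0, 0], "grip": 0.65},
    {"delta_pos": [0, 0, 0], "delta_rot": [0, 0, 0], "grip": 0.65},
    {"delta_pos": [0, 0, 0], "delta_rot": [0, 0, 0], "grip": 0.65},
  ],
)

```text
clock: 11.25
position: [0.4875, -0.3778, 0.008]
ee_rot: [-3.141, 0.003, 2.698]
wrist_force: [-0.5, -0.8, 0.4]
width: 0.515
```

Request:
jog_arm(
  deltas=[
    {"delta_pos": [0.005, 0, 0], "delta_rot": [0, 0, 0], "grip": 0.65},
    {"delta_pos": [0, 0, 0.012], "delta_rot": [0, 0, 0], "grip": 0.65},
    {"delta_pos": [0, 0, 0.01], "delta_rot": [0, 0, 0], "grip": 0.65},
    {"delta_pos": [0, 0, 0], "delta_rot": [0, 0, 0], "grip": 0.65},
  ],
)

```text
clock: 11.75
position: [0.4823, -0.3752, -0.0161]
ee_rot: [-3.141, 0.002, 2.698]
wrist_force: [0.1, 0.1, 0.0]
width: 0.649
```

```bash
python3 plan.py .4838 -.3762 -.024 154.5
```

```text
11.75 [ 0.4823 -0.3752 -0.0161] [-1.7996e+02  1.3000e-01  1.5461e+02] [0.1 0.1 0. ] 0.649
([-0.0018, -0.0002, 0.0079], [-0.001, 0.002, 0.002])
```

Request:
jog_arm(
  deltas=[
    {"delta_pos": [-0.001, 0, 0.004], "delta_rot": [0, 0, 0], "grip": 0.65},
    {"delta_pos": [0, 0, 0.003], "delta_rot": [0, 0, 0], "grip": 0.65},
    {"delta_pos": [0, 0, 0], "delta_rot": [0, 0, 0], "grip": 0.4},
    {"delta_pos": [0, 0, 0], "delta_rot": [0, 0, 0], "grip": 0},
    {"delta_pos": [0, 0, 0], "delta_rot": [0, 0, 0], "grip": 0},
    {"delta_pos": [0, 0, 0], "delta_rot": [0, 0, 0], "grip": 0},
    {"delta_pos": [0, 0, 0], "delta_rot": [0, 0, 0], "grip": 0},
  ],
  newtons=40,
)

```text
clock: 12.62
position: [0.4835, -0.3762, -0.0232]
ee_rot: [-3.141, 0.003, 2.698]
wrist_force: [-0.0, 0.0, 0.1]
width: 0.229
```

Request:
jog_arm(
  deltas=[
    {"delta_pos": [0, 0, 0], "delta_rot": [0, 0, 0], "grip": 0},
    {"delta_pos": [0, 0, -0.01], "delta_rot": [0, 0, 0], "grip": 0},
    {"delta_pos": [0, 0, -0.03], "delta_rot": [0, 0, 0], "grip": 0},
    {"delta_pos": [0, 0, -0.05], "delta_rot": [0, 0, 0], "grip": 0},
    {"delta_pos": [0, 0, -0.05], "delta_rot": [0, 0, 0], "grip": 0},
    {"delta_pos": [0, 0, -0.05], "delta_rot": [0, 0, 0], "grip": 0},
    {"delta_pos": [0, 0, 0], "delta_rot": [0, 0, 0], "grip": 0},
  ],
)

```text
clock: 13.5
position: [0.4819, -0.3748, 0.1742]
ee_rot: [-3.141, 0.0, 2.698]
wrist_force: [0.9, -0.4, -2.6]
width: 0.228
```

```bash
python3 - <<'E'
from h import *
f=grab('scene','g1'); crop(f,'g1c',150,100,310,260,4)
E
python3 plan.py .52 .09 .17 196.5
```

```text
13.55 [ 0.4809 -0.3736  0.1718] [179.98  -0.21 154.59] [-0.9 -0.5 -4.2] 0.231
([0.0182, 0.0484, 0.0003], [0.0, -0.0, -0.081])
([0.0142, 0.0497, 0.0003], [0.0, -0.0, -0.081])
([0.0101, 0.0507, 0.0003], [0.0, -0.0, -0.081])
([0.006, 0.0514, 0.0002], [0.0, -0.0, -0.081])
([0.0018, 0.0517, 0.0002], [0.0, -0.0, -0.081])
([-0.0024, 0.0516, 0.0002], [0.0, -0.0, -0.081])
([-0.0066, 0.0513, 0.0002], [0.0, -0.0, -0.081])
([-0.0108, 0.0506, 0.0002], [0.0, -0.0, -0.081])
([-0.0148, 0.0495, 0.0002], [0.0, -0.0, -0.081])
```

View pics/g1c.png

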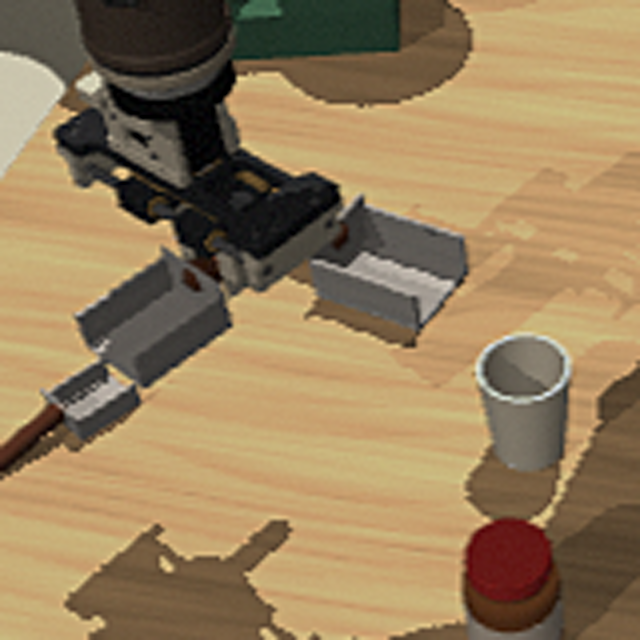

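The crop shows the scoop held level in the jaws with the pan upright at (155,320). The opening is 0.23, about 21 mm, which matches the handle.

Request:
jog_arm(
  deltas=[
    {"delta_pos": [0.018, 0.048, 0], "delta_rot": [0, 0, -0.081], "grip": 0},
    {"delta_pos": [0.014, 0.05, 0], "delta_rot": [0, 0, -0.081], "grip": 0},
    {"delta_pos": [0.01, 0.051, 0], "delta_rot": [0, 0, -0.081], "grip": 0},
    {"delta_pos": [0.006, 0.051, 0], "delta_rot": [0, 0, -0.081], "grip": 0},
    {"delta_pos": [0.002, 0.052, 0], "delta_rot": [0, 0, -0.081], "grip": 0},
    {"delta_pos": [-0.002, 0.052, 0], "delta_rot": [0, 0, -0.081], "grip": 0},
    {"delta_pos": [-0.007, 0.051, 0], "delta_rot": [0, 0, -0.081], "grip": 0},
    {"delta_pos": [-0.011, 0.051, 0], "delta_rot": [0, 0, -0.081], "grip": 0},
    {"delta_pos": [-0.01, 0.04, 0], "delta_rot": [0, 0, -0.081], "grip": 0},
    {"delta_pos": [0, 0, 0], "delta_rot": [0, 0, 0], "grip": 0},
  ],
)

```text
clock: 14.8
position: [0.5024, 0.0969, 0.1584]
ee_rot: [3.13, -0.027, -2.831]
wrist_force: [-0.4, -1.2, -2.3]
width: 0.23
```

```bash
python3 plan.py .5072 .1296 .12 196.6
```

```text
14.8 [0.5024 0.0969 0.1584] [ 179.36   -1.54 -162.2 ] [-0.4 -1.2 -2.3] 0.23
([-0.0156, 0.0293, 0.0383], [0.011, -0.027, 0.021])
```

Request:
jog_arm(
  deltas=[
    {"delta_pos": [-0.008, 0.015, 0.015], "delta_rot": [0.005, -0.013, 0.01], "grip": 0},
    {"delta_pos": [-0.007, 0.012, 0.015], "delta_rot": [0.005, -0.013, 0.01], "grip": 0},
    {"delta_pos": [0, 0, 0], "delta_rot": [0, 0, 0], "grip": 0},
  ],
)

```text
clock: 15.18
position: [0.505, 0.1248, 0.1242]
ee_rot: [-3.141, -0.008, -2.855]
wrist_force: [-0.1, -0.4, -2.4]
width: 0.227
```

```bash
python3 plan.py .5072 .1296 .09 196.6
python3 - <<'E'
from h import *
f=grab('scene','g2'); crop(f,'g2c',300,130,520,310,3.4)
E
```

```text
15.18 [0.505  0.1248 0.1242] [-179.96   -0.45 -163.55] [-0.1 -0.4 -2.4] 0.227
([-0.0037, 0.004, 0.0342], [-0.001, -0.008, -0.003])
```

View pics/g2c.png

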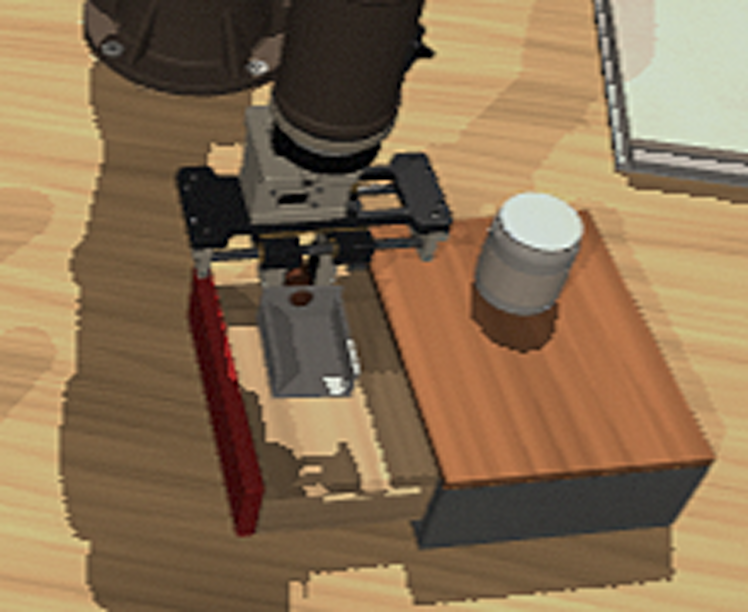

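Request:
jog_arm(
  deltas=[
    {"delta_pos": [-0.004, 0.004, 0.03], "delta_rot": [0, -0.008, 0], "grip": 0},
    {"delta_pos": [0, 0, 0.03], "delta_rot": [0, 0, 0], "grip": 0},
    {"delta_pos": [0, 0, 0], "delta_rot": [0, 0, 0], "grip": 0},
  ],
)

```text
clock: 15.6
position: [0.5092, 0.1247, 0.065]
ee_rot: [-3.139, 0.002, -2.86]
wrist_force: [0.5, -0.1, -2.6]
width: 0.231
```

```bash
python3 plan.py .5072 .1296 .007 196.6
python3 - <<'E'
from h import *
f=grab('scene','g3'); crop(f,'g3c',320,140,480,290,4.7)
P=cloud(f); o=np.array([.5159,.1531,.022]); n=np.array([-.2857,.9583]); 
dy=np.array([-.9583,-.2857])
x=(P[...,:2]-o[:2])@n; y=(P[...,:2]-o[:2])@dy; z=P[...,2]
m=(abs(x)<.06)&(abs(y)<.105)&(z>.045)&(z<.125)&(y<-.02)
for lo in range(-110,0,10):
    k=m&(y*1e3>lo)&(y*1e3<=lo+10)
    if k.sum()>3: print(lo,k.sum(),'x',x[k].min().round(3),x[k].max().round(3),'z',z[k].min().round(3),z[k].max().round(3))
E
```

```text
15.6 [0.5092 0.1247 0.065 ] [-1.7986e+02  9.0000e-02 -1.6387e+02] [ 0.5 -0.1 -2.6] 0.231
([0.0003, 0.0027, 0.029], [-0.001, 0.001, -0.004])
([0.0003, 0.0027, 0.029], [-0.001, 0.001, -0.004])
-90 40 x -0.06 -0.003 z 0.088 0.119
-80 79 x -0.06 -0.003 z 0.087 0.119
-70 71 x -0.06 -0.001 z 0.087 0.12
-60 75 x -0.059 -0.001 z 0.088 0.118
-50 74 x -0.06 -0.001 z 0.087 0.12
-40 74 x -0.06 0.001 z 0.089 0.121
-30 81 x -0.059 0.001 z 0.088 0.121
```

View pics/g3c.png

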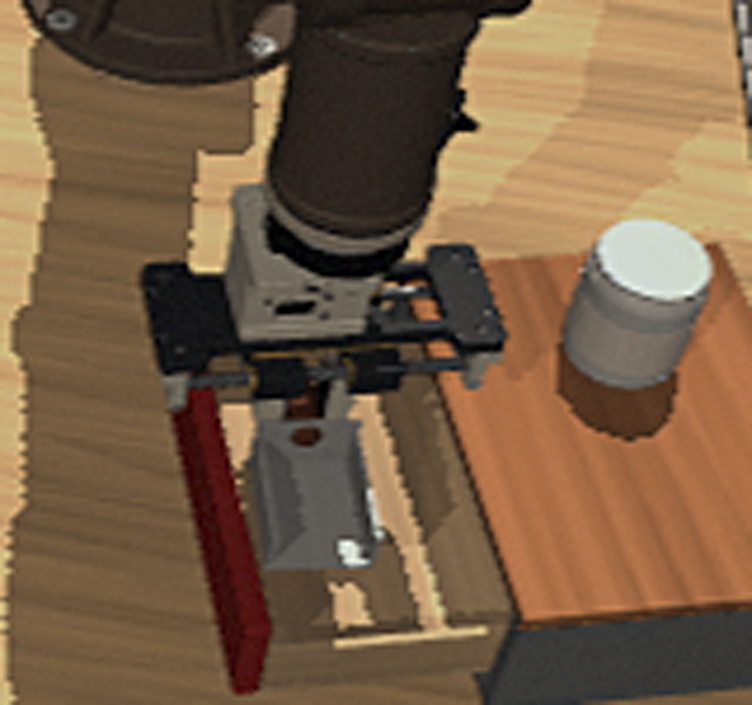

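Request:
jog_arm(
  deltas=[
    {"delta_pos": [0, 0.01, 0.005], "delta_rot": [0, 0, -0.008], "grip": 0},
    {"delta_pos": [0, 0, 0.015], "delta_rot": [0, 0, 0], "grip": 0},
    {"delta_pos": [0, 0, 0.0], "delta_rot": [0, 0, 0], "grip": 0},
  ],
)

```text
clock: 16.02
position: [0.5093, 0.1354, 0.0478]
ee_rot: [-3.14, 0.008, -2.852]
wrist_force: [-1.2, -0.5, -2.3]
width: 0.232
```

```bash
python3 plan.py .5072 .1335 .007 196.6
python3 - <<'E'
from h import *
f=grab('scene','g4')
P=cloud(f); o=np.array([.5159,.1531,.022]); n=np.array([-.2857,.9583]); 
dy=np.array([-.9583,-.2857])
x=(P[...,:2]-o[:2])@n; y=(P[...,:2]-o[:2])@dy; z=P[...,2]
m=(abs(x+.005)<.055)&(abs(y)<.105)&(z>.055)&(z<.125)&(y<-.02)
for lo in range(-110,0,20):
    k=m&(y*1e3>lo)&(y*1e3<=lo+20)
    if k.sum()>3: print(lo,k.sum(),'x',np.percentile(x[k],[1,99]).round(3),'z',z[k].min().round(3),z[k].max().round(3))
E
```

```text
16.02 [0.5093 0.1354 0.0478] [-179.88    0.45 -163.42] [-1.2 -0.5 -2.3] 0.232
([0.0028, -0.0011, 0.0408], [-0.002, 0.008, -0.0])
-90 159 x [-0.051  0.008] z 0.069 0.104
-70 161 x [-0.051  0.009] z 0.069 0.104
-50 157 x [-0.049  0.01 ] z 0.071 0.104
-30 75 x [-0.048  0.012] z 0.071 0.104
```

Request:
jog_arm(
  deltas=[
    {"delta_pos": [0, 0, 0.018], "delta_rot": [0, 0.006, 0], "grip": 0},
    {"delta_pos": [0, 0, 0.014], "delta_rot": [0, 0, 0], "grip": 0},
    {"delta_pos": [0, 0, 0.004], "delta_rot": [0, 0, 0], "grip": 0},
    {"delta_pos": [0, 0, 0], "delta_rot": [0, 0, 0], "grip": 0},
  ],
)

```text
clock: 16.58
position: [0.51, 0.1354, 0.0095]
ee_rot: [-3.14, 0.002, -2.852]
wrist_force: [0.1, 0.6, -2.1]
width: 0.23
```

```bash
python3 plan.py .5092 .1345 .007 196.6
python3 - <<'E'
from h import *
f=grab('scene','g5'); crop(f,'g5c',320,140,480,290,4.7)
E
```

```text
16.57 [0.51   0.1354 0.0095] [-1.7988e+02  1.2000e-01 -1.6343e+02] [ 0.1  0.6 -2.1] 0.23
([0.0011, -0.0006, 0.0025], [-0.002, 0.002, -0.001])
```

View pics/g5c.png

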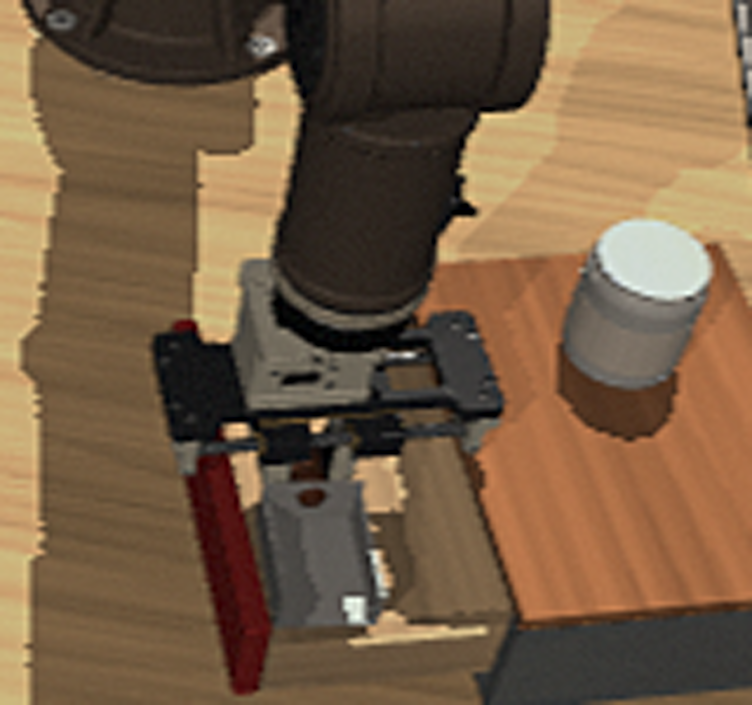

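Request:
jog_arm(
  deltas=[
    {"delta_pos": [0, 0, 0.003], "delta_rot": [0, 0, 0], "grip": 0},
    {"delta_pos": [0, 0, 0], "delta_rot": [0, 0, 0], "grip": 0},
  ],
)

```text
clock: 16.88
position: [0.5106, 0.1356, 0.0071]
ee_rot: [-3.14, 0.003, -2.853]
wrist_force: [-0.4, 0.1, -2.5]
width: 0.226
```

No contact yet, so about 6 mm remains to the floor. I'll go 2 mm lower and release.

Request:
jog_arm(
  deltas=[
    {"delta_pos": [0, 0, 0.002], "delta_rot": [0, 0, 0], "grip": 0},
    {"delta_pos": [0, 0, 0], "delta_rot": [0, 0, 0], "grip": 0.4},
    {"delta_pos": [0, 0, 0], "delta_rot": [0, 0, 0], "grip": 0.4},
    {"delta_pos": [0, 0, 0], "delta_rot": [0, 0, 0], "grip": 0.4},
    {"delta_pos": [0, 0, 0], "delta_rot": [0, 0, 0], "grip": 0.4},
  ],
)

```text
clock: 17.5
position: [0.5119, 0.1361, 0.0061]
ee_rot: [-3.14, 0.006, -2.852]
wrist_force: [-0.7, -0.1, -0.7]
width: 0.402
```

```bash
python3 plan.py .5092 .1345 .007 196.6
python3 - <<'E'
from h import *
f=grab('scene','g6'); crop(f,'g6c',320,140,480,290,4.7)
E
```

```text
17.5 [0.5119 0.1361 0.0061] [-179.9     0.36 -163.44] [-0.7 -0.1 -0.7] 0.402
([0.003, -0.0008, -0.0009], [-0.002, 0.006, -0.001])
```

View pics/g6c.png

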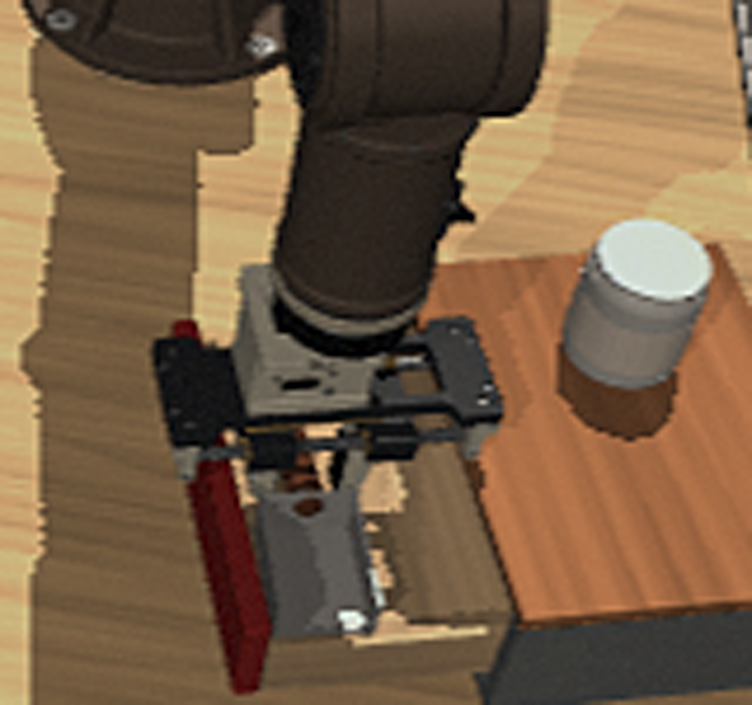

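Released: the scoop lies in the drawer with its pan upright at (315,560). I'll raise the arm and move off in front of the drawer to look.

Request:
jog_arm(
  deltas=[
    {"delta_pos": [0, 0, -0.02], "delta_rot": [0, 0, 0], "grip": 0.4},
    {"delta_pos": [0, 0, -0.04], "delta_rot": [0, 0, 0], "grip": 0.4},
    {"delta_pos": [0, 0, -0.06], "delta_rot": [0, 0, 0], "grip": 0},
    {"delta_pos": [0, 0, -0.06], "delta_rot": [0, 0, 0], "grip": 0},
    {"delta_pos": [0, -0.05, -0.02], "delta_rot": [0, 0, 0.17], "grip": 0},
    {"delta_pos": [0, -0.05, 0], "delta_rot": [0, 0, 0.17], "grip": 0},
    {"delta_pos": [-0.01, -0.05, 0], "delta_rot": [0, 0, 0.17], "grip": 0},
    {"delta_pos": [-0.02, -0.04, 0], "delta_rot": [0, 0, 0.17], "grip": 0},
  ],
)

```text
clock: 18.55
position: [0.5492, -0.0562, 0.2142]
ee_rot: [3.136, 0.008, 2.74]
wrist_force: [0.4, 0.2, -0.3]
width: 0.008
```

```bash
python3 plan.py .563 -.005 .17 106.6
python3 - <<'E'
from h import *
f=grab('scene','h1'); crop(f,'h1c',300,130,520,310,3.4)
P=cloud(f); o=np.array([.5159,.1531,.022]); n=np.array([-.2857,.9583]); 
dy=np.array([-.9583,-.2857])
x=(P[...,:2]-o[:2])@n; y=(P[...,:2]-o[:2])@dy; z=P[...,2]
m=(abs(x+.00)<.06)&(abs(y)<.105)&(z>.028)&(z<.2)
for lo in range(-110,110,20):
    k=m&(y*1e3>lo)&(y*1e3<=lo+20)
    if k.sum()>3: print(lo,k.sum(),'x',np.percentile(x[k],[2,98]).round(3),'z',z[k].min().round(3),z[k].max().round(3))
E
```

```text
18.55 [ 0.5492 -0.0562  0.2142] [179.71   0.43 156.99] [ 0.4  0.2 -0.3] 0.008
([0.0013, 0.0087, 0.0074], [0.001, 0.001, 0.147])
([0.0025, 0.0084, 0.0074], [0.001, 0.001, 0.147])
([0.0037, 0.008, 0.0074], [0.001, 0.001, 0.147])
([0.0049, 0.0074, 0.0074], [0.001, 0.001, 0.147])
([0.0059, 0.0066, 0.0074], [0.001, 0.001, 0.147])
([0.0068, 0.0057, 0.0074], [0.001, 0.001, 0.147])
-90 58 x [-0.051  0.008] z 0.028 0.055
-70 58 x [-0.051  0.01 ] z 0.028 0.056
-50 46 x [-0.05  0.01] z 0.028 0.054
-30 185 x [-0.048  0.01 ] z 0.028 0.064
-10 37 x [-0.028 -0.01 ] z 0.049 0.063
10 39 x [-0.027 -0.007] z 0.043 0.058
30 36 x [-0.026 -0.006] z 0.036 0.055
50 32 x [-0.025 -0.007] z 0.035 0.05
90 166 x [-0.055  0.058] z 0.028 0.066
```

View pics/h1c.png

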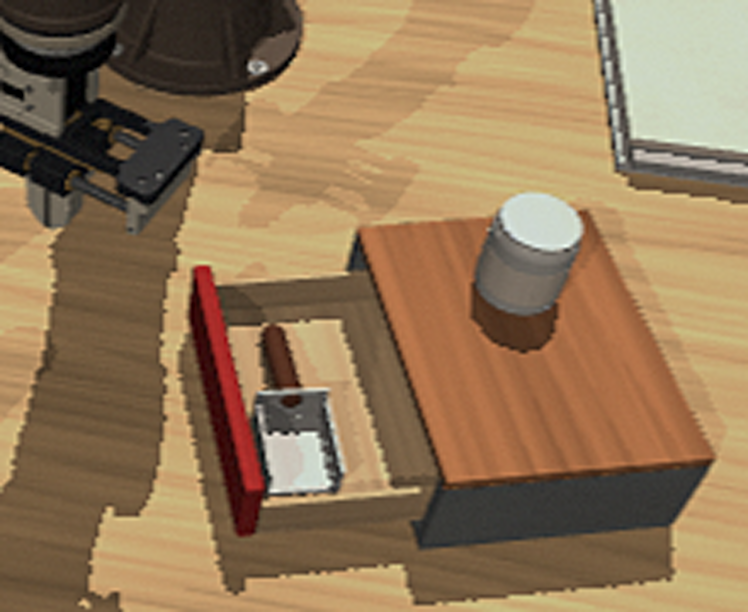

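The crop shows the scoop flat and upright in the open drawer: pan at (298,440), handle at (280,360). Depth gives the pan rim at about 64 mm, as expected. Next I'll turn the gripper and go down in front of the drawer.

Request:
jog_arm(
  deltas=[
    {"delta_pos": [0.001, 0.009, 0.007], "delta_rot": [0, 0, 0.147], "grip": 0},
    {"delta_pos": [0.002, 0.008, 0.007], "delta_rot": [0, 0, 0.147], "grip": 0},
    {"delta_pos": [0.004, 0.008, 0.007], "delta_rot": [0, 0, 0.147], "grip": 0},
    {"delta_pos": [0.005, 0.007, 0.007], "delta_rot": [0, 0, 0.147], "grip": 0},
    {"delta_pos": [0.006, 0.006, 0.007], "delta_rot": [0, 0, 0.147], "grip": 0},
    {"delta_pos": [0.006, 0.005, 0.007], "delta_rot": [0, 0, 0.147], "grip": 0},
    {"delta_pos": [0, 0, 0], "delta_rot": [0, 0, 0], "grip": 0},
  ],
)

```text
clock: 19.48
position: [0.5641, -0.0149, 0.171]
ee_rot: [3.133, 0.005, 1.814]
wrist_force: [-0.6, 0.4, -0.9]
width: 0.0
```

```bash
python3 plan.py .559 .008 .02 106.6
```

```text
19.48 [ 0.5641 -0.0149  0.171 ] [179.52   0.28 103.92] [-0.6  0.4 -0.9] 0.0
([0.0081, -0.0002, 0.0503], [0.003, 0.002, -0.016])
([0.008, 0.0, 0.0503], [0.003, 0.002, -0.016])
([0.0079, 0.0003, 0.0503], [0.003, 0.002, -0.016])
```

Request:
jog_arm(
  deltas=[
    {"delta_pos": [0.005, 0, 0.05], "delta_rot": [0.003, 0.002, -0.016], "grip": 0},
    {"delta_pos": [0.005, 0, 0.05], "delta_rot": [0.003, 0.002, -0.016], "grip": 0},
    {"delta_pos": [0.005, 0, 0.035], "delta_rot": [0.003, 0.002, -0.016], "grip": 0},
    {"delta_pos": [0, 0, 0], "delta_rot": [0, 0, 0], "grip": 0},
  ],
)

```text
clock: 19.98
position: [0.563, -0.001, 0.035]
ee_rot: [3.138, -0.0, 1.88]
wrist_force: [0.3, 0.5, 0.8]
width: 0.004
```

```bash
python3 plan.py .5445 .057 .02 106.6;  python3 - <<'E'
from h import *
f=grab('scene','i1'); crop(f,'i1c',300,130,460,290,3.7)
E
```

```text
19.98 [ 0.563 -0.001  0.035] [ 1.7980e+02 -2.0000e-02  1.0769e+02] [0.3 0.5 0.8] 0.004
([0.0304, -0.0, 0.0075], [0.002, -0.0, 0.01])
([0.0304, -0.0003, 0.0075], [0.002, -0.0, 0.01])
```

View pics/i1c.png

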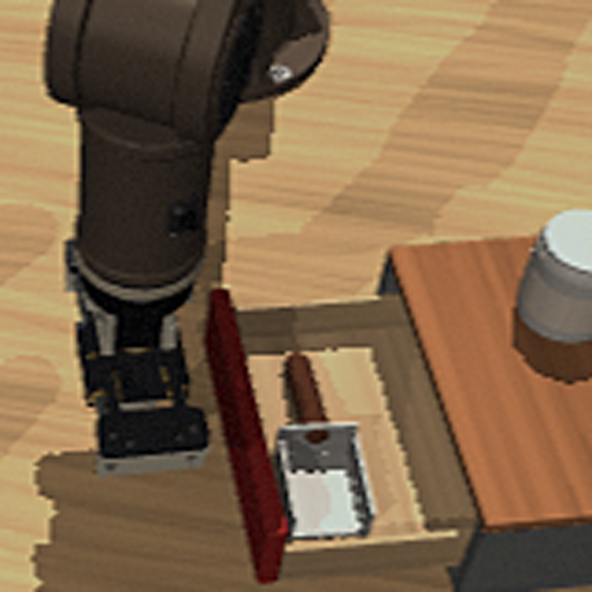

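Request:
jog_arm(
  deltas=[
    {"delta_pos": [0.03, 0, 0.008], "delta_rot": [0.002, 0, 0.01], "grip": 0},
    {"delta_pos": [0.02, 0, 0.007], "delta_rot": [0.002, 0, 0.01], "grip": 0},
    {"delta_pos": [0.008, 0, 0], "delta_rot": [0, 0, 0], "grip": 0},
    {"delta_pos": [0.01, 0, 0], "delta_rot": [0, 0, 0], "grip": 0},
    {"delta_pos": [0.012, 0, 0], "delta_rot": [0, 0, 0], "grip": 0},
    {"delta_pos": [0.012, 0, 0], "delta_rot": [0, 0, 0], "grip": 0},
  ],
)

```text
clock: 20.78
position: [0.5443, 0.0825, 0.0302]
ee_rot: [3.126, 0.007, 1.855]
wrist_force: [1.5, -6.6, -3.3]
width: 0.005
```

```bash
python3 plan.py .505 .193 .02 106.6
```

```text
20.77 [0.5443 0.0825 0.0302] [179.11   0.37 106.31] [ 1.5 -6.6 -3.3] 0.005
([0.0391, -0.0023, 0.0031], [0.005, 0.002, -0.002])
([0.039, -0.0022, 0.0032], [0.005, 0.002, -0.002])
([0.039, -0.0021, 0.0033], [0.005, 0.002, -0.002])
```

Request:
jog_arm(
  deltas=[
    {"delta_pos": [0.015, -0.001, 0.001], "delta_rot": [0.003, 0, 0], "grip": 0},
    {"delta_pos": [0.015, -0.001, 0.001], "delta_rot": [0.003, 0, 0], "grip": 0},
    {"delta_pos": [0.015, -0.001, 0.001], "delta_rot": [0.003, 0, 0], "grip": 0},
    {"delta_pos": [0.015, -0.001, 0.001], "delta_rot": [0, 0, 0], "grip": 0},
    {"delta_pos": [0.015, -0.001, 0.001], "delta_rot": [0, 0, 0], "grip": 0},
    {"delta_pos": [0.015, -0.001, 0.001], "delta_rot": [0, 0, 0], "grip": 0},
  ],
)

```text
clock: 21.52
position: [0.5224, 0.1561, 0.0293]
ee_rot: [3.122, 0.021, 1.842]
wrist_force: [1.6, -8.7, 6.9]
width: 0.006
```

```bash
python3 plan.py .505 .193 .028 106.6
```

```text
21.52 [0.5224 0.1561 0.0293] [178.87   1.22 105.55] [ 1.6 -8.7  6.9] 0.006
([0.0403, -0.0068, 0.0003], [0.019, 0.022, -0.018])
```

Request:
jog_arm(
  deltas=[
    {"delta_pos": [0.014, -0.002, 0.001], "delta_rot": [0.004, 0.004, -0.003], "grip": 0},
    {"delta_pos": [0.014, -0.002, 0.001], "delta_rot": [0.004, 0.004, -0.003], "grip": 0},
    {"delta_pos": [0.012, -0.002, 0.001], "delta_rot": [0.004, 0.004, -0.003], "grip": 0},
    {"delta_pos": [0.01, -0.001, 0.001], "delta_rot": [0.004, 0.004, -0.003], "grip": 0},
  ],
)

```text
clock: 22.02
position: [0.5104, 0.1953, 0.0291]
ee_rot: [3.126, 0.015, 1.846]
wrist_force: [1.6, -8.8, 5.5]
width: 0.005
```

```bash
python3 plan.py .5015 .203 .028 106.6
```

```text
22.02 [0.5104 0.1953 0.0291] [179.1    0.84 105.78] [ 1.6 -8.8  5.5] 0.005
([0.0099, -0.0065, 0.0008], [0.016, 0.015, -0.014])
```

Request:
jog_arm(
  deltas=[
    {"delta_pos": [0.008, -0.001, 0], "delta_rot": [0.004, 0.004, -0.003], "grip": 0},
    {"delta_pos": [0.008, -0.001, 0], "delta_rot": [0.004, 0.004, -0.003], "grip": 0},
    {"delta_pos": [0.007, 0, 0], "delta_rot": [0, 0, 0], "grip": 0},
  ],
)

```text
clock: 22.4
position: [0.5067, 0.2057, 0.0297]
ee_rot: [3.131, 0.02, 1.844]
wrist_force: [8.9, -28.6, -2.3]
width: 0.005
```

Force rose to about 30 N, so the drawer is at the stop. Backing off.

Request:
jog_arm(
  deltas=[
    {"delta_pos": [0.002, 0, 0], "delta_rot": [0, 0, 0], "grip": 0},
    {"delta_pos": [-0.02, 0, 0], "delta_rot": [0, 0, 0], "grip": 0},
    {"delta_pos": [-0.05, 0, 0], "delta_rot": [0, 0, 0], "grip": 0},
    {"delta_pos": [-0.06, 0, 0], "delta_rot": [0, 0, 0], "grip": 0},
    {"delta_pos": [-0.06, 0, -0.02], "delta_rot": [0, 0, 0], "grip": 0},
    {"delta_pos": [0, 0, -0.05], "delta_rot": [0, 0, 0], "grip": 0},
    {"delta_pos": [0, 0, -0.05], "delta_rot": [0, 0, 0], "grip": 0},
    {"delta_pos": [0, 0, -0.05], "delta_rot": [0, 0, 0], "grip": 0},
    {"delta_pos": [0, 0, 0], "delta_rot": [0, 0, 0], "grip": 0},
    {"delta_pos": [0, 0, 0], "delta_rot": [0, 0, 0], "grip": 0},
  ],
)

```text
clock: 23.65
position: [0.5567, 0.0113, 0.2118]
ee_rot: [3.126, 0.023, 1.834]
wrist_force: [0.1, 0.4, -0.6]
width: 0.003
```

Run:
```python
from h import *
from rig import manip
f=grab('scene','j1'); P=cloud(f); X,Y,Z=P[...,0],P[...,1],P[...,2]
img=f['image'].astype(int)
for nm in ('scene0','j1'):
    F=load(nm); P=cloud(F); i=F['image'].astype(int); red=(i[...,2]>60)&(i[...,1]<45)&(i[...,0]<45)&(P[...,0]>.3)&(P[...,0]<.7)&(P[...,1]>.05)&(P[...,1]<.3)
    n=np.array([-.2857,.9583]); q=P[red]; q=q[(q[:,2]>.03)&(q[:,2]<.075)]; print(nm,len(q),'front offset from (.502,.205):',np.median((q[:,:2]-[.502,.205])@n).round(4))
print(manip.state()['position'],manip.state()['wrist_force'].round(1))
```

```text
scene0 54 front offset from (.502,.205): 0.0065
j1 48 front offset from (.502,.205): 0.0065
[0.55692785 0.0110973  0.21180549] [ 0.5 -0.7  0. ]
```

View pics/j1.png

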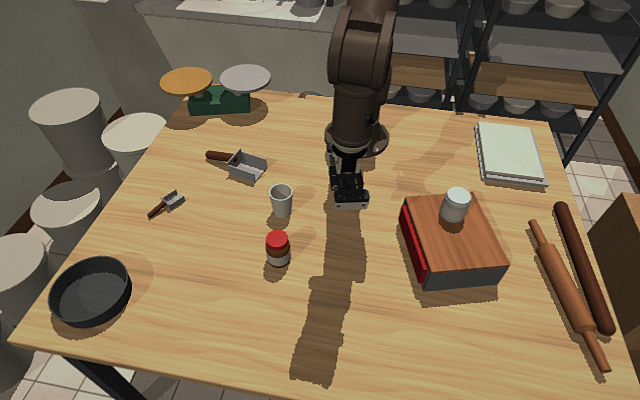

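The picture shows the drawer shut at (412,245), with its front at the same offset as at the start. The cup, jar and canister are in their original places. I'll wait a little longer, recheck, then hand in.

Request:
jog_arm(
  deltas=[
    {"delta_pos": [0, 0, 0], "delta_rot": [0, 0, 0], "grip": 0},
    {"delta_pos": [0, 0, 0], "delta_rot": [0, 0, 0], "grip": 0},
    {"delta_pos": [0, 0, 0], "delta_rot": [0, 0, 0], "grip": 0},
    {"delta_pos": [0, 0, 0], "delta_rot": [0, 0, 0], "grip": 0},
  ],
)

```text
clock: 24.2
position: [0.5553, 0.011, 0.2089]
ee_rot: [3.131, 0.023, 1.834]
wrist_force: [0.1, -0.5, -0.4]
width: 0.006
```

Run:
```python
from h import *
from rig import manip
f=grab('scene','k1')
a=load('scene0')
for nm,u,v in [('cup',281,200),('jar',278,248),('can',456,205)]:
    p=a['image'][v-15:v+15,u-12:u+12].astype(np.uint8); q=f['image'][v-25:v+25,u-22:u+22]
    r=cv2.minMaxLoc(cv2.matchTemplate(q,p,cv2.TM_CCOEFF_NORMED)); print(nm,r[1],np.array(r[3])-10)
P=cloud(f); i=f['image'].astype(int); red=(i[...,2]>60)&(i[...,1]<45)&(i[...,0]<45)&(P[...,0]>.3)&(P[...,0]<.7)&(P[...,1]>.05)&(P[...,1]<.3)
n=np.array([-.2857,.9583]); q=P[red]; q=q[(q[:,2]>.03)&(q[:,2]<.075)]; print(np.median((q[:,:2]-[.502,.205])@n).round(4))
print(manip.finish_job(), manip.state()['clock'])
```

```text
cup 0.9986066818237305 [0 0]
jar 0.9981713891029358 [0 0]
can 0.3734298646450043 [ 1 -4]
0.0069
the job is handed in; nothing more can be done
the job is handed in; nothing more can be done
```

The job is handed in at about 24 s. The middle-sized scoop is in the drawer, and the drawer is shut and stayed shut. I pressed the red front to its stop and the drawer sprang out. I laid the scoop flat and right way up inside, pushed the drawer back to its stop (about 30 N), and backed the arm away.

- **Drawer:** the front measures the same offset as at the start (6.5–6.9 mm against 6.5 mm), and it held for over a second after I let go.
- **Scoop:** it was last seen flat and upright in the open drawer, just before the push. It can't be seen with the drawer shut.
- **Cup and jar:** the image match against the start shows zero pixel shift for both.
- **Canister:** the same check failed (0.37 match, shift 1,−4 px). At the start it was in shadow, which may explain the mismatch. By eye it stands in the same place in the last picture I viewed, and nothing came close to touching it, but I have no measurement that confirms it.

**Where the robot differed from its description:** the real fingertips are about 32 mm short of the reported tool point. My first grasp closed on air above the handle, and the second was closing the same way when I stopped it. I measured the offset from the depth images and allowed for it after that.

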